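# Put the pin gauges away and hasp the gauge chest

### The job

Put away every pin gauge that is lying out on the surface plate: lay each one down in a V-rest of its own on the chest's pull-out tray, then push the tray fully home, raise the front flap until it is shut and swing both hasps over and down until they lie fully home over their staples. Leave the other tools where they are.

Things in the scene. Friction and masses are not known exactly. Their poses are not given: they have to be found in the camera images.
- chest: green tin gauge chest, 280 wide (its y), 210 deep (its x), 95 high, fixed to the plate. Origin on the plate under the middle of its front edge; own x axis points from the open front to the back, so the front looks along -x; the body fills x 0 to 210. Roof top 95 mm above the plate. Front opening closed by the flap; inside runs the tray
- tray (a joint): how far (m) the tray is pulled out of the front: 0 = fully home, 0.172 = right out (stop). Starts part or fully out. Sliding friction about 3 N, stays where it is left. The rests clear the roof for loading from above only when it is out by 0.165 or more
- tray_front (a point): middle of the top edge of the tray's front wall, outer face, 82 mm above the plate. Aluminium tray 262 wide, 195 long; front wall 4 thick: push it from outside or hook it from inside. Underside 25, inner floor 29 above the plate. Two notched wooden rails 10 thick cross it, centred 30 and 130 behind the front face; notch tops 60 above the plate, at the tray's middle 44
- rest0 (a point): V-rest 0 of the tray (first from the chest's -y end; rests are 56 mm apart): where a gauge's middle lies when its pins sit in this rest's two 90 degree notches (28 wide, 14 deep), 56 mm above the plate, 80 behind the tray's front face, gauge along the chest's x axis. The handle has 10 mm of play either way lengthwise between the rails. Moves with the tray
- rest1 (a point): V-rest 1 of the tray (next from the chest's -y end; rests are 56 mm apart): where a gauge's middle lies when its pins sit in this rest's two 90 degree notches (28 wide, 14 deep), 56 mm above the plate, 80 behind the tray's front face, gauge along the chest's x axis. The handle has 10 mm of play either way lengthwise between the rails. Moves with the tray
- rest2 (a point): V-rest 2 of the tray (next from the chest's -y end; rests are 56 mm apart): where a gauge's middle lies when its pins sit in this rest's two 90 degree notches (28 wide, 14 deep), 56 mm above the plate, 80 behind the tray's front face, gauge along the chest's x axis. The handle has 10 mm of play either way lengthwise between the rails. Moves with the tray
- rest3 (a point): V-rest 3 of the tray (last from the chest's -y end; rests are 56 mm apart): where a gauge's middle lies when its pins sit in this rest's two 90 degree notches (28 wide, 14 deep), 56 mm above the plate, 80 behind the tray's front face, gauge along the chest's x axis. The handle has 10 mm of play either way lengthwise between the rails. Moves with the tray
- flap (a joint): angle (rad) of the drop-down front flap: 0 = shut, upright against the chest's front; 1.57 = dropped open, level, 20 mm above the plate. Starts open. Stiff hinge: stays where it is left, 2 to 4 N at the tongue moves it
- flap_hinge (a point): middle of the flap's hinge axis, along the chest's y, 20 mm above the plate, 3.5 mm in front of the chest's front edge. The flap is 278 wide, 5 thick and reaches 73 mm from the axis; only its tongue reaches further
- flap_tongue (a point): grip point on the flap's steel lift tongue, 95 mm from the hinge axis (5 mm to the outer side). Tongue 26 mm wide along the hinge axis, 5 thick, runs on to 107 mm from the axis. Dropped, it lies 15 mm above the plate (under the tray while that is out); shut, it stands up past the roof. Pinched by its edges across its width it can turn between the fingers
- hasp_left (a joint): angle (rad) of the left hasp, a steel strap 34 mm wide, slotted near its end: 0 = hanging straight down against the shut flap, slot over the staple (home); 1.57 = level, pointing away from the front; 3.14 = straight up; more = leaning back over the roof (stop 4.4). Starts leaning back. Stiff hinge: stays where left, about 1 N at its middle moves it
- hasp_left_hinge (a point): middle of the left hasp's hinge axis (along the chest's y): 98 mm above the plate, 4 in front of the chest's front edge, 85 to the +y side of its middle. The strap ends 67 mm from the axis; its outer face lies 9 mm to the opening side of the axis (when home, 9 forward). When home, the staple fills the slot 42 to 56 mm below the axis, 5 mm proud of the strap
- hasp_right (a joint): angle (rad) of the right hasp, a steel strap 34 mm wide, slotted near its end: 0 = hanging straight down against the shut flap, slot over the staple (home); 1.57 = level, pointing away from the front; 3.14 = straight up; more = leaning back over the roof (stop 4.4). Starts leaning back. Stiff hinge: stays where left, about 1 N at its middle moves it
- hasp_right_hinge (a point): middle of the right hasp's hinge axis (along the chest's y): 98 mm above the plate, 4 in front of the chest's front edge, 85 to the -y side of its middle. The strap ends 67 mm from the axis; its outer face lies 9 mm to the opening side of the axis (when home, 9 forward). When home, the staple fills the slot 42 to 56 mm below the axis, 5 mm proud of the strap
- gauge_a: double-ended pin gauge, 134 mm long, 0.16 kg: aluminium handle 70 long and 22 square in the middle, a ground steel pin 13 thick and 32 long out of each end, a green band at one end and red at the other (either way round will do). Origin at its middle, on its axis; own x axis along its length. Starts lying on the plate (origin 11 mm up); may be absent
- gauge_b: double-ended pin gauge, 134 mm long, 0.16 kg: aluminium handle 70 long and 22 square in the middle, a ground steel pin 14 thick and 32 long out of each end, a green band at one end and red at the other (either way round will do). Origin at its middle, on its axis; own x axis along its length. Starts lying on the plate (origin 11 mm up); may be absent
- gauge_c: double-ended pin gauge, 134 mm long, 0.16 kg: aluminium handle 70 long and 22 square in the middle, a ground steel pin 14 thick and 32 long out of each end, a green band at one end and red at the other (either way round will do). Origin at its middle, on its axis; own x axis along its length. Starts lying on the plate (origin 11 mm up); may be absent
- gauge_d: double-ended pin gauge, 134 mm long, 0.16 kg: aluminium handle 70 long and 22 square in the middle, a ground steel pin 15 thick and 32 long out of each end, a green band at one end and red at the other (either way round will do). Origin at its middle, on its axis; own x axis along its length. Starts lying on the plate (origin 11 mm up); may be absent
- block_123: bystander: polished steel 1-2-3 block, 75 x 50 x 25 high, among the gauges. Origin under its middle
- scriber_holder: bystander: brass plumb-shaped scriber holder standing point up, 48 across, 128 high. Origin under its middle
- surface_gauge: bystander: black surface gauge, base 85 x 60, post 250 high. Origin under its middle
- v_block: bystander: black V-block 70 x 55 x 40. Origin under its middle
- square: bystander: engineer's square lying flat, stock 100 mm, blade 130 mm. Origin under the stock's middle
- oil_can: bystander: copper oil can 68 across, 165 high. Origin under its middle
Not all that is in view belongs to the job. Leave any brown look-alike of the gauge_a alone.

How it is judged:
On the way, in this order (a step that is already met when the one before it is completed fails the run):
1. every gauge lies in a V-rest of the tray (((horizontal distance between gauge_a and rest0 below 0.014 m and z of gauge_a in the frame of rest0 between -0.005 and 0.005 m and angle between the x axis of gauge_a and the x axis of rest0, either way round below 0.09 rad) or (horizontal distance between gauge_a and rest1 below 0.014 m and z of gauge_a in the frame of rest1 between -0.005 and 0.005 m and angle between the x axis of gauge_a and the x axis of rest1, either way round below 0.09 rad) or (horizontal distance between gauge_a and rest2 below 0.014 m and z of gauge_a in the frame of rest2 between -0.005 and 0.005 m and angle between the x axis of gauge_a and the x axis of rest2, either way round below 0.09 rad) or (horizontal distance between gauge_a and rest3 below 0.014 m and z of gauge_a in the frame of rest3 between -0.005 and 0.005 m and angle between the x axis of gauge_a and the x axis of rest3, either way round below 0.09 rad)) and ((horizontal distance between gauge_b and rest0 below 0.014 m and z of gauge_b in the frame of rest0 between -0.005 and 0.005 m and angle between the x axis of gauge_b and the x axis of rest0, either way round below 0.09 rad) or (horizontal distance between gauge_b and rest1 below 0.014 m and z of gauge_b in the frame of rest1 between -0.005 and 0.005 m and angle between the x axis of gauge_b and the x axis of rest1, either way round below 0.09 rad) or (horizontal distance between gauge_b and rest2 below 0.014 m and z of gauge_b in the frame of rest2 between -0.005 and 0.005 m and angle between the x axis of gauge_b and the x axis of rest2, either way round below 0.09 rad) or (horizontal distance between gauge_b and rest3 below 0.014 m and z of gauge_b in the frame of rest3 between -0.005 and 0.005 m and angle between the x axis of gauge_b and the x axis of rest3, either way round below 0.09 rad)) and ((horizontal distance between gauge_c and rest0 below 0.014 m and z of gauge_c in the frame of rest0 between -0.005 and 0.005 m and angle between the x axis of gauge_c and the x axis of rest0, either way round below 0.09 rad) or (horizontal distance between gauge_c and rest1 below 0.014 m and z of gauge_c in the frame of rest1 between -0.005 and 0.005 m and angle between the x axis of gauge_c and the x axis of rest1, either way round below 0.09 rad) or (horizontal distance between gauge_c and rest2 below 0.014 m and z of gauge_c in the frame of rest2 between -0.005 and 0.005 m and angle between the x axis of gauge_c and the x axis of rest2, either way round below 0.09 rad) or (horizontal distance between gauge_c and rest3 below 0.014 m and z of gauge_c in the frame of rest3 between -0.005 and 0.005 m and angle between the x axis of gauge_c and the x axis of rest3, either way round below 0.09 rad)) and ((horizontal distance between gauge_d and rest0 below 0.014 m and z of gauge_d in the frame of rest0 between -0.005 and 0.005 m and angle between the x axis of gauge_d and the x axis of rest0, either way round below 0.09 rad) or (horizontal distance between gauge_d and rest1 below 0.014 m and z of gauge_d in the frame of rest1 between -0.005 and 0.005 m and angle between the x axis of gauge_d and the x axis of rest1, either way round below 0.09 rad) or (horizontal distance between gauge_d and rest2 below 0.014 m and z of gauge_d in the frame of rest2 between -0.005 and 0.005 m and angle between the x axis of gauge_d and the x axis of rest2, either way round below 0.09 rad) or (horizontal distance between gauge_d and rest3 below 0.014 m and z of gauge_d in the frame of rest3 between -0.005 and 0.005 m and angle between the x axis of gauge_d and the x axis of rest3, either way round below 0.09 rad))), for 0.3 s.
2. the tray is pushed fully home with the gauges in their rests (all of step 1 and value of joint tray below 0.008 m), for 0.2 s.
3. the flap is raised shut (value of joint tray below 0.008 m and value of joint flap below 0.06 rad), for 0.2 s.
4. both hasps lie over their staples (value of joint flap below 0.06 rad and value of joint each of hasp_left, hasp_right below 0.12 rad), for 0.2 s.
At the end, for the whole second after the job is handed in: every gauge present rests in a V-rest (middle within 14 mm of the rest's point in plan and 5 mm in height, within 0.09 rad of its direction) and is still; tray within 8 mm of home; flap within 0.06 rad of shut; both hasps within 0.12 rad of hanging home over their staples (all of step 2 and all of step 4 and linear speed of each of gauge_a, gauge_b, gauge_c, gauge_d below 0.02 m/s); the robot touches nothing.
It fails at once if one of the other tools is moved more than 3 cm (distance of any of block_123, scriber_holder, surface_gauge, v_block, square, oil_can from where it was at the start of the episode above 0.03 m).
Of gauge_a, gauge_b, gauge_c, gauge_d only 2 to 4 are there at a start; the rules pass over those that are not, and their reading is None.
At some moment in a run one of gauge_a, gauge_b, gauge_c, gauge_d may be knocked a few centimetres aside while the robot is not near it.
Once in a run the grip may slacken for a moment while it holds something.
It also fails if it takes over 210 s, if anything falls off the work surface, if the arm or the gripper's body presses on something with over 40 N, if the wrist force passes 120 N, or if a joint passes its speed limit or range.

### The arm

A 6-joint arm with a two-finger parallel gripper is mounted at the origin on the work surface. World frame = base frame: x ahead of the robot, y to its left, z up, the work surface at z = 0. Lengths are in m, angles in rad, forces in N, time in s.
With the tool pointing down it reaches from about 0.35 to 0.85 m from the base axis. Payload 8.1 kg.
Tool frame: the origin (TCP) lies between the finger pads; the fingertips stand 8 mm ahead of it and the grasp point (between the pads) lies 11 mm behind it (robot.tip_reach is the y of the fingertips in the tool frame, in m); y points along the fingers, z is the direction in which the jaws open and shut, and the axes are right-handed (so a half turn about y gives the same grasp; the last joint's range is limited). The gripper opens to 93 mm and grips with 3 to 60 N. Pads are 15 mm wide; open, the fingers measure 128 mm over their backs; the gripper's body (75 mm by 188 mm) begins 65 mm behind the grasp point.
Start: joints at [1.112, 0.13, 1.488, -0, 1.523, -0.085], TCP at [0.219, 0.559, 0.227] pointing down, gripper open.
Joint ranges: [-2.96, 2.96], [-0.89, 2.26], [0.02, 2.5], [-1.34, 4.48], [0, 2.73], [-2.66, 2.66]. Speed limits (rad/s): [2.39, 2.39, 2.79, 3.14, 3.14, 3.14].

### API

Orientations are given as a rotation vector (axis times angle).
In Python, from plant import robot gives the robot as it stands.
- The arm moves only by the tool carry_out, never from a script. Its argument "increments" is a list of rows, each an object with "linear": the shift along the tool's x, y, z in m, a list of three; "yaw": the turn about the tool's y in rad. A call has 1 to 5 rows; each row is the pose to reach, as a shift and turn from the pose measured when the call began, along the tool's axes at that moment; what a row does not reach only later rows make up. A row lasts 1/8 s, in which the tool goes at most 62.5 mm and 10.7 degrees, less where a joint would pass 70% of its speed; a pose out of reach is approached as far as the arm can. A call with a gripper value outside its range is refused whole. "gripper" is the opening, from 0 (shut) to 1 (fully open), set as the call begins (left out, the last holds). The fingers move at their own pace and stop on an object; "newtons" is the grip in N (left out, the last holds). Time passes only in rows, so rows that repeat a pose let the fingers close. It gives the time, the measured TCP pose, the force and the opening at its end, in the units of the state.
- robot.read_state(): the state, without advancing time (a new reading comes with each control period).
- robot.read_camera(name): name is "scene" or "top" or "wrist"; returns the picture (384x512x3 uint8, blue, green, red); there is no depth.
- robot.camera_params(name): a dict with "fov_y" (degrees; the focal length in pixels is half the picture's height over the tangent of half this angle, whatever the lens; pixels are square), "cx", "cy" (the principal point, pixels), "k1" (the pictures are not rectified: a ray, as slopes to the right and down, at radius r is drawn at 1 + k1 r^2 times it, then the intrinsics apply), "R" (3x3) and "t" (3): a world point X has camera coordinates R X + t. Camera axes: x right, y down, z forward; pixel columns grow to the right and rows downward; lengths in m; the calibration is good to about 2 mm. A picture is of the moment at which its call begins: read the wrist's pose just before it. camera_params takes no time and is no camera call; for the wrist camera it gives the pose at the moment of the call.
- robot.close_job(): hands the job in, once; it reports no verdict.
The state is a dict: "t": time; "q": joint angles; "dq": joint speeds; "joint_torque": joint torques, N m; "tool_pos": TCP position; "orientation": TCP orientation; "force": force on the tool from outside, world axes, zero at the start; "wrist_torque": the same for the moment, N m; "opening": finger opening in m.
Only numpy, scipy, OpenCV 4.12 (cv2) and the standard library are available. Lean on these libraries where they do the work, as an engineer would, in place of code of your own. Each camera call takes 0.05 s, during which the arm holds its last target.

## Working session

There is one attempt and no reset: what is moved stays moved. The work goes in short steps, Python scripts to look and compute and a tool call to move; the robot and the scene stay as the last step left them, time stands still between calls to the robot, and variables do not carry over. Pictures are saved under pics/ and viewed, and the job is handed in when it is done.

Besides the shell and the picture viewer there is one more tool, called after "Call:" as a command line: name --argument value ..., lists and objects as JSON in quotes. carry_out: Moves the arm, as the interface text tells. Its arguments: {"type":"object","properties":{"increments":{"type":"array","items":{"type":"object","properties":{"linear":{"type":"array","items":{"type":"number"}},"yaw":{"type":"number"}}}},"gripper":{"type":"number"},"newtons":{"type":"number"}},"required":["increments"]}

```bash
ls; mkdir -p pics; python3 - <<'E'
from plant import robot
import cv2,numpy as np
print(robot.read_state())
for n in ["scene","top","wrist"]:
    p=robot.camera_params(n);print(n,p)
    cv2.imwrite(f"pics/{n}0.png",robot.read_camera(n))
E
```

```text
pics
{'t': 0.0, 'q': array([ 1.11160281e+00,  1.31187763e-01,  1.48926697e+00, -2.95569463e-05,
        1.52297414e+00, -8.54102949e-02]), 'dq': array([-1.53277273e-03,  1.51612187e-03,  1.74666299e-04, -2.18992120e-04,
        1.66981623e-03, -5.09946588e-05]), 'joint_torque': array([-1.58404259e-04, -5.59846902e+01, -4.91754019e+01,  7.67990830e-02,
        3.54353024e-02, -1.34267912e-04]), 'tool_pos': array([0.21883625, 0.55808217, 0.22557829]), 'orientation': array([-1.55261056,  0.29369721, -0.29296246]), 'force': array([ 0.1904016 , -0.26518693,  0.27783676]), 'wrist_torque': array([4.49922791e-05, 2.97036550e-02, 1.07791226e-02]), 'opening': 0.09276908247179741}
scene {'fov_y': 46.32893640970763, 'cx': 266.37110496752524, 'cy': 192.0284790553586, 'k1': -0.11084218003110889, 'R': array([[ 8.85187697e-01,  4.65233232e-01,  8.83813606e-04],
       [ 3.15247350e-01, -5.98414033e-01, -7.36559402e-01],
       [-3.42143025e-01,  6.52271940e-01, -6.76372284e-01]]), 't': array([-0.53042013, -0.08180354,  1.53086005])}
top {'fov_y': 48.32351029478841, 'cx': 248.5371529490224, 'cy': 188.64004352970957, 'k1': -0.08448207887933946, 'R': array([[-0.01536149, -0.99969244, -0.0194691 ],
       [-0.98607175,  0.01837148, -0.1653027 ],
       [ 0.16560954,  0.01665863, -0.98605069]]), 't': array([0.05911153, 0.56623965, 1.58709525])}
wrist {'fov_y': 61.68588896536634, 'cx': 261.2714359999872, 'cy': 192.447922986877, 'k1': -0.055042438504786205, 'R': array([[ 3.65305452e-01,  9.30887374e-01, -7.89779641e-04],
       [ 8.91265452e-01, -3.49511592e-01,  2.88942107e-01],
       [ 2.68696522e-01, -1.06256030e-01, -9.57346246e-01]]), 't': array([-0.60002957, -0.03458104,  0.39112135])}
```

View pics/scene0.png

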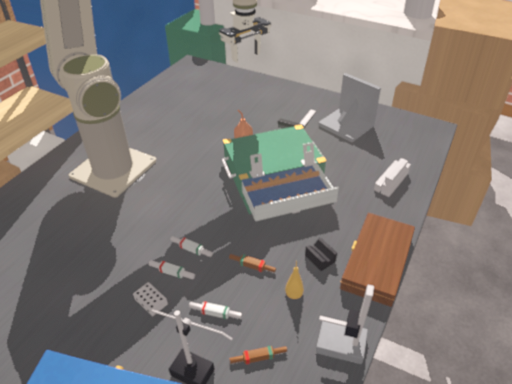

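View pics/top0.png

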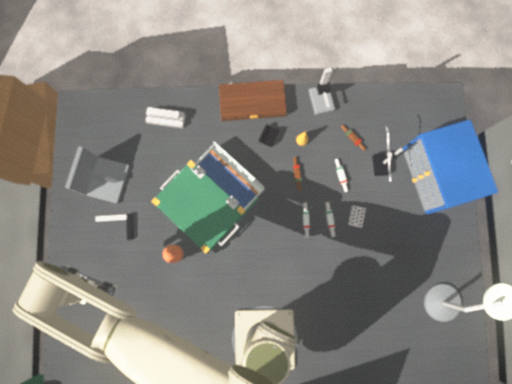

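View pics/wrist0.png

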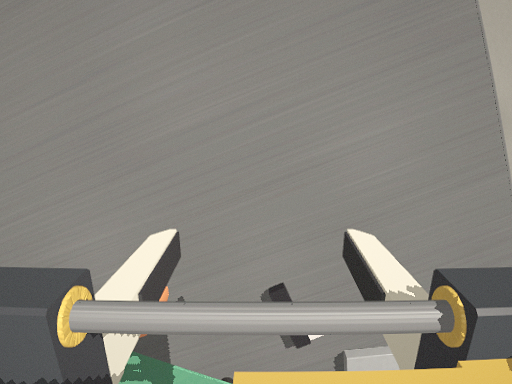

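```bash
cat > h.py <<'E'
import cv2,numpy as np
from plant import robot
from scipy.spatial.transform import Rotation as Rn
def K(p):
    f=192/np.tan(np.radians(p['fov_y']/2)); return f,p['cx'],p['cy'],p['k1']
def ray(p,uv):
    f,cx,cy,k=K(p); uv=np.atleast_2d(np.asarray(uv,float))
    d=(uv-[cx,cy])/f; s=d.copy()
    for _ in range(30): s=d/(1+k*(s**2).sum(1,keepdims=True))
    R=np.array(p['R']);t=np.array(p['t'])
    return -R.T@t, np.c_[s,np.ones(len(s))]@R
def plane(p,uv,z):
    o,D=ray(p,uv); l=(z-o[2])/D[:,2]; return o+l[:,None]*D
def proj(p,X):
    f,cx,cy,k=K(p); X=np.atleast_2d(X); c=X@np.array(p['R']).T+p['t']; s=c[:,:2]/c[:,2:]
    return s*(1+k*(s**2).sum(1,keepdims=True))*f+[cx,cy]
def tri(ps,uvs):
    A=np.zeros((3,3));b=np.zeros(3)
    for p,uv in zip(ps,uvs):
        o,D=ray(p,uv);d=D[0]/np.linalg.norm(D[0]);M=np.eye(3)-np.outer(d,d);A+=M;b+=M@o
    return np.linalg.solve(A,b)
def crop(img,x0,y0,x1,y1,s,fn):
    c=cv2.resize(img[y0:y1,x0:x1],None,fx=s,fy=s,interpolation=cv2.INTER_CUBIC);cv2.imwrite(fn,c)
def tool():
    s=robot.read_state();return np.array(s['tool_pos']),Rn.from_rotvec(s['orientation'])
E
python3 - <<'E'
from h import *
t=cv2.imread('pics/top0.png');s=cv2.imread('pics/scene0.png')
crop(t,280,115,380,245,4.5,'pics/tc1.png')
crop(t,140,130,280,260,4.5,'pics/tc2.png')
crop(s,140,220,340,370,4,'pics/sc1.png')
crop(s,210,110,350,220,5,'pics/sc2.png')
E
```

```text
(no output)
```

View pics/tc1.png

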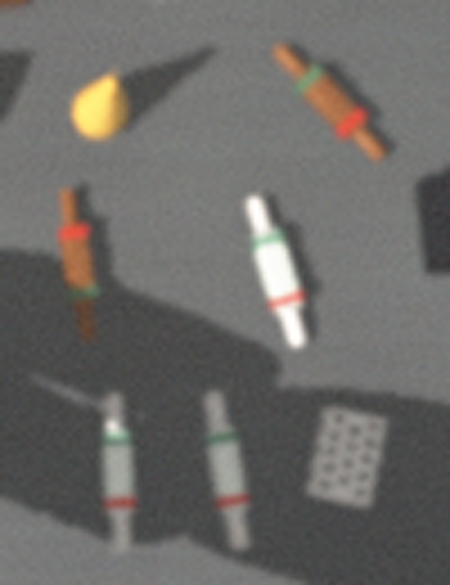

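View pics/tc2.png

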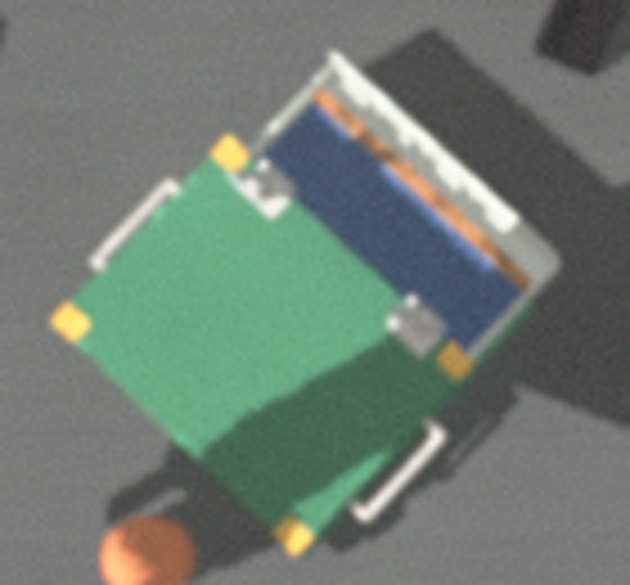

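View pics/sc1.png

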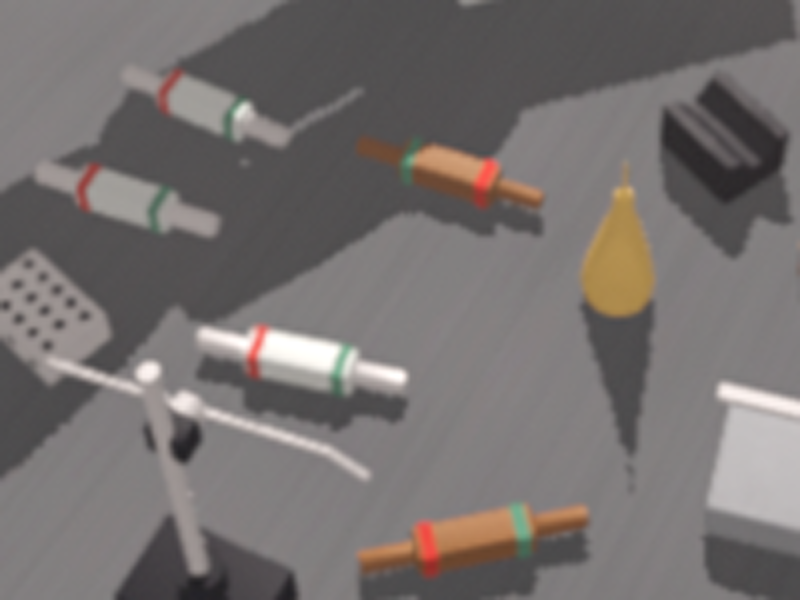

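View pics/sc2.png

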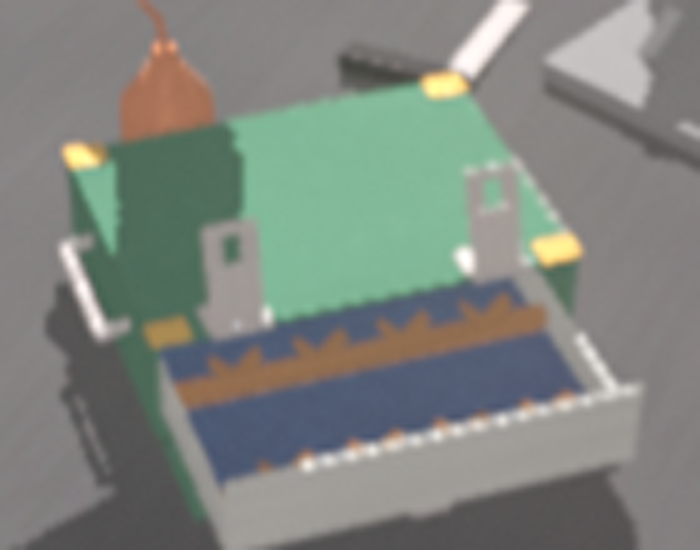

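```bash
python3 - <<'E'
from h import *
t=cv2.imread('pics/top0.png');s=cv2.imread('pics/scene0.png')
pt,ps=robot.camera_params('top'),robot.camera_params('scene')
print('campos',ray(pt,[[0,0]])[0],ray(ps,[[0,0]])[0])
def blobs(im,lo,hi,box,amin=15):
    h=cv2.cvtColor(im,cv2.COLOR_BGR2HSV);m=cv2.inRange(h,lo,hi)
    mm=np.zeros_like(m);x0,y0,x1,y1=box;mm[y0:y1,x0:x1]=m[y0:y1,x0:x1]
    n,l,st,c=cv2.connectedComponentsWithStats(mm)
    return [(c[i].round(1).tolist(),int(st[i,4])) for i in range(1,n) if st[i,4]>=amin]
print(blobs(t,(20,110,90),(33,255,255),(140,140,270,260)))
print(blobs(s,(18,110,90),(33,255,255),(210,110,350,220)))
# gauges: bright low-sat
for nm,im,box,p in(('top',t,(295,150,352,242),pt),('scene',s,(145,225,245,330),ps)):
    for col,lo,hi in(('g',(50,80,40),(85,255,255)),('r',(0,110,60),(8,255,255)),('r2',(170,110,60),(180,255,255))):
        print(nm,col,[(c,a,plane(p,[c],0.018)[0].round(4).tolist()) for c,a in blobs(im,lo,hi,box,3)])
E
```

```text
campos [0.29642285 0.02225185 1.65970817] [ 1.01908281 -0.80072037  0.97564694]
[([190.9, 163.9], 34), ([155.4, 201.1], 39), ([240.6, 210.6], 16), ([205.5, 248.8], 31)]
[([321.6, 160.6], 17), ([243.1, 176.0], 28)]
top g []
top r [([296.9, 165.9], 18, [0.659, -0.1411, 0.018]), ([307.5, 226.0], 4, [0.4228, -0.1738, 0.018]), ([330.0, 226.0], 3, [0.4211, -0.2601, 0.018])]
top r2 []
scene g []
scene r [([181.2, 241.9], 11, [0.4186, -0.174, 0.018]), ([161.0, 266.1], 17, [0.4207, -0.2708, 0.018]), ([203.2, 308.1], 21, [0.5941, -0.327, 0.018])]
scene r2 []
```

```bash
python3 - <<'E'
from h import *
pt,ps=robot.camera_params('top'),robot.camera_params('scene')
P=plane(pt,[[190.9,163.9],[155.4,201.1],[205.5,248.8],[240.6,210.6]],0.096)
print(P.round(4)); fl,bl,br,fr=P[:,:2]
print('sides',[np.linalg.norm(a-b).round(4) for a,b in((fl,bl),(bl,br),(br,fr),(fr,fl))])
c=P[:,:2].mean(0);v1=(bl-fl)+(br-fr);v2=(fl-fr)+(bl-br)
a1=np.arctan2(v1[1],v1[0]);a2=np.arctan2(v2[1],v2[0])-np.pi/2
print(c,a1,a2)
# gauges ends in top crop (px/4.5+off)
off=np.array([280,115.])
g={'G1':[[256,200],[299,342]],'G2':[[114,398],[121,546]],'G3':[[212,396],[240,545]]}
sg={'G1':[[200,333],[406,380]],'G2':[[125,73],[288,138]],'G3':[[38,170],[219,228]]}
for k in g:
    Q=plane(pt,np.array(g[k])/4.5+off-.4,0.011);W=plane(ps,np.array(sg[k])/4+np.array([140,220])-.4,0.011)
    for q in(Q,W):
        d=q[0]-q[1];print(k,q.mean(0).round(4),np.linalg.norm(d).round(4),np.degrees(np.arctan2(d[1],d[0])).round(1))
E
```

```text
[[0.6574 0.2639 0.096 ]
 [0.5185 0.3957 0.096 ]
 [0.3402 0.2086 0.096 ]
 [0.4778 0.0791 0.096 ]]
sides [np.float64(0.1915), np.float64(0.2585), np.float64(0.1889), np.float64(0.2577)]
[0.49845973 0.23681498] 2.384203848110359 -0.7662670127934673
G1 [ 0.622  -0.3149  0.011 ] 0.1307 13.7
G1 [ 0.618 -0.311  0.011] 0.1356 -166.4
G2 [ 0.4489 -0.1686  0.011 ] 0.1273 0.7
G2 [ 0.4469 -0.1686  0.011 ] 0.1365 -178.1
G3 [ 0.4484 -0.2618  0.011 ] 0.1299 8.1
G3 [ 0.4476 -0.2622  0.011 ] 0.1388 -172.3
```

```bash
cat >> h.py <<'E'
def jaw():
    p,r=tool();z=r.as_matrix()[:,2];return np.degrees(np.arctan2(z[1],z[0]))
def go(xyz,phi=None,wrap=180):
    """print tool-frame shift and yaw to reach xyz with jaw axis at phi deg (mod wrap)"""
    p,r=tool();M=r.as_matrix();d=M.T@(np.asarray(xyz)-p)
    y=0
    if phi is not None:
        dphi=(phi-jaw()+wrap/2)%wrap-wrap/2
        y=-np.radians(dphi)
    q=robot.read_state()['q']
    print('pos',p.round(4),'jaw',round(jaw(),2),'shift',d.round(4),'yaw',round(y,4),'q6',round(q[5],2),'rows>=',int(np.ceil(max(np.linalg.norm(d)/.0625,abs(y)/np.radians(10.7)))))
E
python3 - <<'E'
from h import *
p,r=tool();print(r.as_matrix().round(3));pw=robot.camera_params('wrist')
print(proj(pw,p),proj(pw,p+[0,0,-.2]), ray(pw,[[0,0]])[0]-p)
go([0.60,0.14,0.36],46.4)
go([0.45,-0.215,0.30],90)
E
```

```text
[[ 0.931 -0.001  0.365]
 [-0.365 -0.001  0.931]
 [-0.    -1.    -0.001]]
[[259.97428929 248.75518297]] [[260.75027731 168.58652182]] [-0.07395284  0.02987403  0.15826356]
pos [0.2189 0.5582 0.2258] jaw 68.58 shift [ 0.5075 -0.1339 -0.2503] yaw 0.3871 q6 -0.09 rows>= 10
pos [0.2189 0.5582 0.2258] jaw 68.58 shift [ 0.4975 -0.0733 -0.6355] yaw -0.3738 q6 -0.09 rows>= 13
```

Call:
carry_out --increments '[{"linear": [0.04, -0.05, -0.02], "yaw": 0.08}, {"linear": [0.09, -0.09, -0.04], "yaw": 0.16}, {"linear": [0.14, -0.12, -0.06], "yaw": 0.24}, {"linear": [0.19, -0.135, -0.09], "yaw": 0.32}, {"linear": [0.24, -0.135, -0.12], "yaw": 0.387}]' --gripper 0.45

```text
t: 0.78
tool_pos: [0.3995, 0.3584, 0.3628]
orientation: [-1.486, 0.595, -0.597]
force: [1.4, 0.2, -0.7]
opening: 0.0476
```

```bash
python3 - <<'E'
from h import *
go([0.60,0.14,0.36],46.4)
E
```

```text
pos [0.3995 0.3584 0.3628] jaw 46.3 shift [ 0.2959  0.0031 -0.0194] yaw -0.0017 q6 -0.17 rows>= 5
```

Call:
carry_out --increments '[{"linear": [0.06, 0.0, 0.0]}, {"linear": [0.12, 0.0, -0.01]}, {"linear": [0.18, 0.0, -0.02]}, {"linear": [0.24, 0.0, -0.02]}, {"linear": [0.27, 0.0, -0.02]}]'

```text
$.increments[0]: bad value
```

```bash
python3 - <<'E'
from h import *
print(tool()[0]);pw=robot.camera_params('wrist');im=robot.read_camera('wrist');cv2.imwrite('pics/w1.png',im)
np.save('w1.npy',pw,allow_pickle=True)
E
```

```text
[0.3994914  0.35844971 0.36280318]
```

View pics/w1.png

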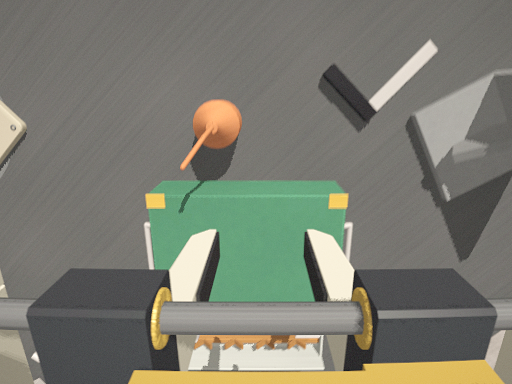

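Call:
carry_out --increments '[{"linear": [0.06, 0.0, 0.0], "yaw": 0}, {"linear": [0.12, 0.0, -0.01], "yaw": 0}, {"linear": [0.18, 0.0, -0.02], "yaw": 0}, {"linear": [0.24, 0.0, -0.02], "yaw": 0}, {"linear": [0.3, 0.0, -0.02], "yaw": 0}]'

```text
t: 1.45
tool_pos: [0.6059, 0.1275, 0.3632]
orientation: [-1.488, 0.6, -0.607]
force: [-0.3, 1.3, -0.1]
opening: 0.0419
```

Call:
carry_out --increments '[{"linear": [0.06, 0.0, 0.0], "yaw": 0}, {"linear": [0.06, 0.0, 0.0], "yaw": 0}]'

```text
t: 1.7
tool_pos: [0.6506, 0.082, 0.36]
orientation: [-1.489, 0.607, -0.607]
force: [-0.4, -0.4, -0.0]
opening: 0.0418
```

```bash
python3 - <<'E'
from h import *
print(tool()[0]);pw=robot.camera_params('wrist');im=robot.read_camera('wrist');cv2.imwrite('pics/w2.png',im)
np.save('w2.npy',pw,allow_pickle=True)
E
```

```text
[0.65055486 0.08198832 0.35998129]
```

View pics/w2.png

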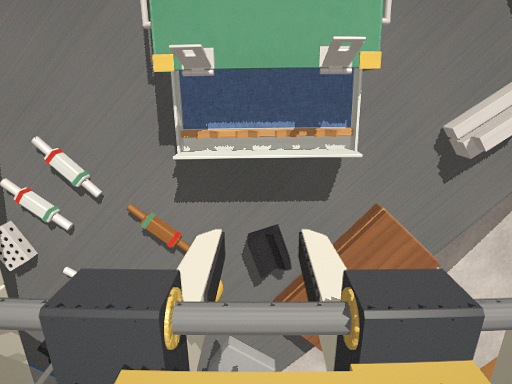

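```bash
python3 - <<'E'
from h import *
pw=np.load('w2.npy',allow_pickle=True).item()
im=cv2.imread('pics/w2.png');crop(im,140,0,400,180,3,'pics/w2c.png')
print('front wall',plane(pw,[[175,156],[361,154]],0.082).round(4))
print('roof edge',plane(pw,[[174,71],[360,68]],0.095).round(4))
print('roof yel',plane(pw,[[152,71],[381,67]],0.095).round(4))
print('rail',plane(pw,[[181,132],[352,132]],0.060).round(4))
E
```

```text
front wall [[ 0.5671 -0.0027  0.082 ]
 [ 0.7443  0.182   0.082 ]]
roof edge [[0.4957 0.0814 0.095 ]
 [0.6555 0.2494 0.095 ]]
roof yel [[0.4759 0.0619 0.095 ]
 [0.6728 0.2693 0.095 ]]
rail [[0.549  0.0222 0.06  ]
 [0.7185 0.1951 0.06  ]]
```

View pics/w2c.png

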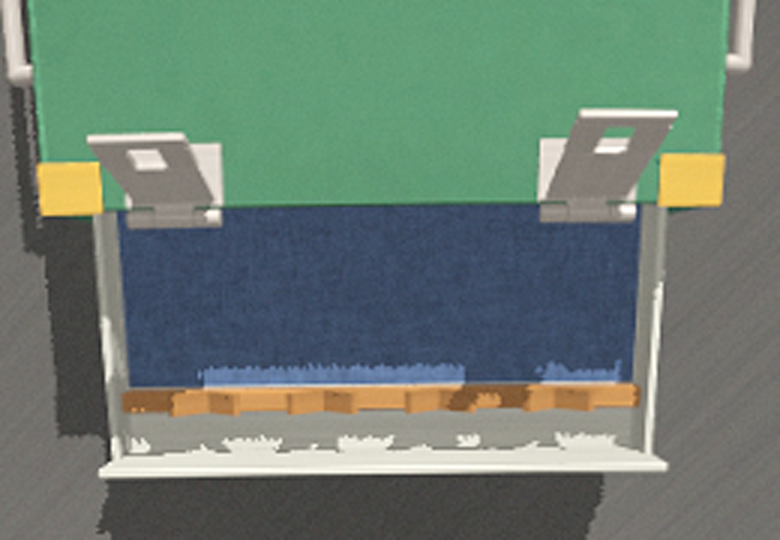

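```bash
cat >> h.py <<'E'
O=np.array([0.5744,0.165]);U=np.array([0.723,-0.691]);V=np.array([0.691,0.723])
def ch(u,v,z): 
    a=O+U*u+V*v; return [a[0],a[1],z]
def inch(X): 
    d=np.atleast_2d(X)[:,:2]-O; return np.c_[d@U,d@V]
E
python3 - <<'E'
from h import *
go(ch(0.093,0,0.14),46.3);go(ch(0.093,0,0.072),46.3)
E
```

```text
pos [0.6496 0.084  0.3611] jaw 45.63 shift [-0.0179  0.2211  0.0071] yaw -0.0116 q6 -0.74 rows>= 4
pos [0.6496 0.084  0.3611] jaw 45.63 shift [-0.018   0.2891  0.0073] yaw -0.0116 q6 -0.74 rows>= 5
```

Call:
carry_out --increments '[{"linear": [-0.018, 0.06, 0.007], "yaw": -0.01}, {"linear": [-0.018, 0.12, 0.007], "yaw": -0.01}, {"linear": [-0.018, 0.18, 0.007], "yaw": -0.01}, {"linear": [-0.018, 0.21, 0.007], "yaw": -0.01}, {"linear": [-0.018, 0.22, 0.007], "yaw": -0.01}]' --gripper 0.0

```text
t: 2.38
tool_pos: [0.6392, 0.102, 0.1387]
orientation: [-1.493, 0.599, -0.595]
force: [0.0, 0.8, 0.5]
opening: 0.001
```

```bash
python3 - <<'E'
from h import *
go(ch(0.093,0,0.072),46.3)
E
```

```text
pos [0.6392 0.102  0.1387] jaw 46.3 shift [0.0027 0.0667 0.0011] yaw -0.0 q6 -0.73 rows>= 2
```

Call:
carry_out --increments '[{"linear": [0.002, 0.04, 0.001], "yaw": 0}, {"linear": [0.002, 0.066, 0.001], "yaw": 0}, {"linear": [0.03, 0.066, 0.001], "yaw": 0}, {"linear": [0.055, 0.066, 0.001], "yaw": 0}, {"linear": [0.068, 0.066, 0.001], "yaw": 0}]'

```text
t: 3.0
tool_pos: [0.6865, 0.0587, 0.074]
orientation: [-1.49, 0.604, -0.588]
force: [-40.3, 28.5, 25.8]
opening: 0.0004
```

```bash
python3 - <<'E'
from h import *
print(inch(tool()[0]),robot.read_state()['force']);cv2.imwrite('pics/w3.png',robot.read_camera('wrist'))
E
```

```text
[[0.15448804 0.0005997 ]] [-40.33453562  28.48873467  25.7771685 ]
```

View pics/w3.png

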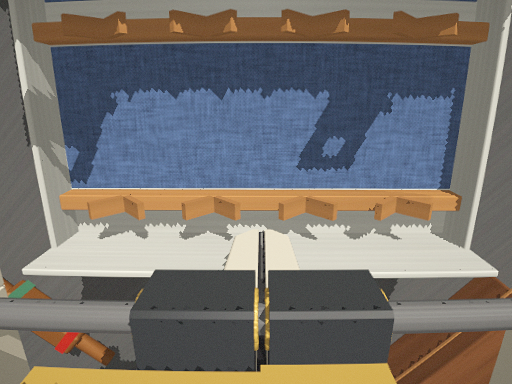

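Call:
carry_out --increments '[{"linear": [-0.006, 0, 0], "yaw": 0}, {"linear": [-0.006, -0.05, 0], "yaw": 0}, {"linear": [-0.03, -0.11, 0], "yaw": 0}, {"linear": [-0.03, -0.17, 0], "yaw": 0}, {"linear": [-0.03, -0.22, 0], "yaw": 0}]' --gripper 0.45

```text
t: 3.68
tool_pos: [0.6677, 0.0801, 0.2999]
orientation: [-1.488, 0.6, -0.59]
force: [0.2, -0.2, -0.2]
opening: 0.0408
```

Call:
carry_out --increments '[{"linear": [0.05, 0, 0], "yaw": 0}, {"linear": [0.05, 0, 0], "yaw": 0}, {"linear": [0.05, 0, 0], "yaw": 0}]'

```text
t: 4.05
tool_pos: [0.7038, 0.046, 0.3002]
orientation: [-1.487, 0.599, -0.591]
force: [0.2, 0.1, -0.8]
opening: 0.042
```

```bash
python3 - <<'E'
from h import *
print(tool()[0],inch(tool()[0]));pw=robot.camera_params('wrist');im=robot.read_camera('wrist');cv2.imwrite('pics/w4.png',im)
np.save('w4.npy',pw,allow_pickle=True)
cv2.imwrite('pics/w4b.png',cv2.resize(im,None,fx=1.5,fy=1.5,interpolation=cv2.INTER_CUBIC))
E
```

```text
[0.70384518 0.04601632 0.30022638] [[0.17580659 0.00342142]]
```

View pics/w4b.png

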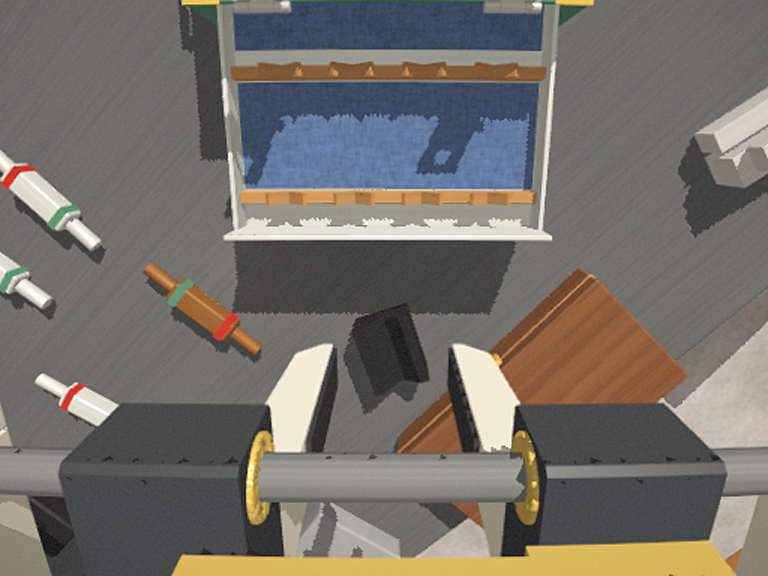

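```bash
python3 - <<'E'
from h import *
pw=np.load('w4.npy',allow_pickle=True).item()
im=cv2.imread('pics/w4.png');crop(im,145,30,375,165,3.4,'pics/w4c.png')
f=plane(pw,np.array([[226,239],[551,237]])/1.5-.17,0.082);print('front',inch(f).round(4), np.degrees(np.arctan2(*(f[1]-f[0])[[1,0]])))
r=plane(pw,np.array([[233,66],[546,64],[241,191],[535,191]])/1.5-.17,0.060);print('rails',inch(r).round(4))
E
```

```text
front [[ 0.1669 -0.1281]
 [ 0.1649  0.1305]] 46.75127549947765
rails [[ 0.0355 -0.1188]
 [ 0.0338  0.1225]
 [ 0.1311 -0.1198]
 [ 0.1308  0.1212]]
```

View pics/w4c.png

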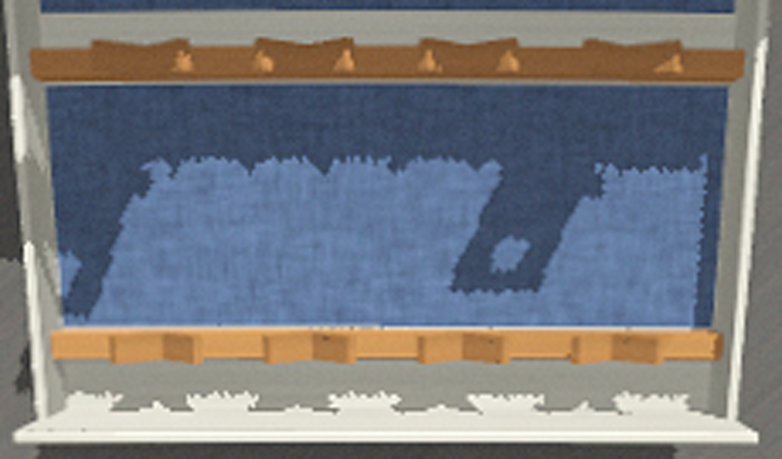

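```bash
python3 - <<'E'
from h import *
pw=np.load('w4.npy',allow_pickle=True).item()
im=cv2.imread('pics/w4.png');crop(im,160,120,365,145,3.9,'pics/w4d.png')
for k in range(4): print(proj(pw,ch(0.134,0.0013+0.084-.056*k,0.046)),proj(pw,ch(0.136,0.0013+.084-.056*k,0.060)))
E
```

```text
[[325.18114892 128.56757277]] [[327.25868268 131.26986272]]
[[281.11910063 128.36325052]] [[281.75866865 131.0601943 ]]
[[236.93665074 128.29299726]] [[236.12597864 130.98744307]]
[[192.91135995 128.35726439]] [[190.66626147 131.05210854]]
```

View pics/w4d.png

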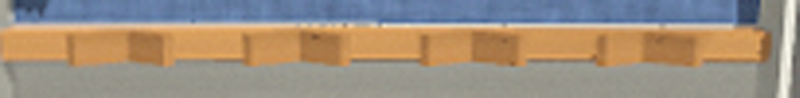

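```bash
python3 - <<'E'
from h import *
go([0.47,-0.20,0.27],90)
E
```

```text
pos [0.7035 0.0463 0.3001] jaw 46.43 shift [ 0.0008  0.0308 -0.3394] yaw -0.7605 q6 -0.82 rows>= 6
```

Call:
carry_out --increments '[{"linear": [0, 0.0, -0.06], "yaw": -0.15}, {"linear": [0, 0.0, -0.12], "yaw": -0.3}, {"linear": [0, 0.01, -0.18], "yaw": -0.45}, {"linear": [0, 0.02, -0.24], "yaw": -0.6}, {"linear": [0, 0.03, -0.3], "yaw": -0.76}]'

```text
t: 4.72
tool_pos: [0.4949, -0.171, 0.2706]
orientation: [-1.569, -0.001, 0.008]
force: [0.7, -1.4, -0.1]
opening: 0.0415
```

```bash
python3 - <<'E'
from h import *
go([0.47,-0.20,0.27],90)
E
```

```text
pos [ 0.4949 -0.171   0.2706] jaw 90.35 shift [-0.0251  0.0007 -0.0289] yaw 0.0061 q6 -2.01 rows>= 1
```

Call:
carry_out --increments '[{"linear": [-0.02, 0, -0.03], "yaw": 0.006}, {"linear": [-0.02, 0, -0.03], "yaw": 0.006}, {"linear": [-0.02, 0, -0.03], "yaw": 0.006}]'

```text
t: 5.1
tool_pos: [0.4754, -0.2002, 0.271]
orientation: [-1.569, 0.002, 0.003]
force: [0.4, 0.4, -0.5]
opening: 0.0419
```

```bash
cat >> h.py <<'E'
def bands(im,amin=8):
    """green and red band blobs on non-brown bodies"""
    h=cv2.cvtColor(im,cv2.COLOR_BGR2HSV);out={}
    for c,m in(('g',cv2.inRange(h,(45,70,40),(85,255,255))),('r',cv2.inRange(h,(0,130,60),(7,255,255))|cv2.inRange(h,(172,130,60),(180,255,255)))):
        n,l,st,ce=cv2.connectedComponentsWithStats(m)
        out[c]=[(ce[i].round(1).tolist(),int(st[i,4])) for i in range(1,n) if st[i,4]>=amin]
    return out
def look(fn,s=1.5):
    pw=robot.camera_params('wrist');im=robot.read_camera('wrist');np.save('last.npy',pw,allow_pickle=True);cv2.imwrite('last.png',im)
    cv2.imwrite(fn,cv2.resize(im,None,fx=s,fy=s,interpolation=cv2.INTER_CUBIC));return pw,im
E
python3 - <<'E'
from h import *
pw,im=look('pics/w5.png');b=bands(im)
for k in b:
    for c,a in b[k]: print(k,c,a,plane(pw,[c],0.018)[0].round(4))
E
```

```text
g [492.4, 152.6] 1584 [0.4641 0.1084 0.018 ]
g [216.3, 159.7] 105 [ 0.4748 -0.2576  0.018 ]
g [285.1, 160.2] 97 [ 0.4755 -0.1683  0.018 ]
g [439.5, 187.0] 386 [0.5117 0.0423 0.018 ]
g [295.6, 250.6] 24 [ 0.6052 -0.1506  0.018 ]
r [209.1, 117.3] 121 [ 0.4209 -0.2646  0.018 ]
r [285.2, 117.5] 114 [ 0.4212 -0.1692  0.018 ]
r [176.3, 243.5] 98 [ 0.5942 -0.3189  0.018 ]
r [299.8, 283.8] 48 [ 0.6593 -0.1426  0.018 ]
```

View pics/w5.png

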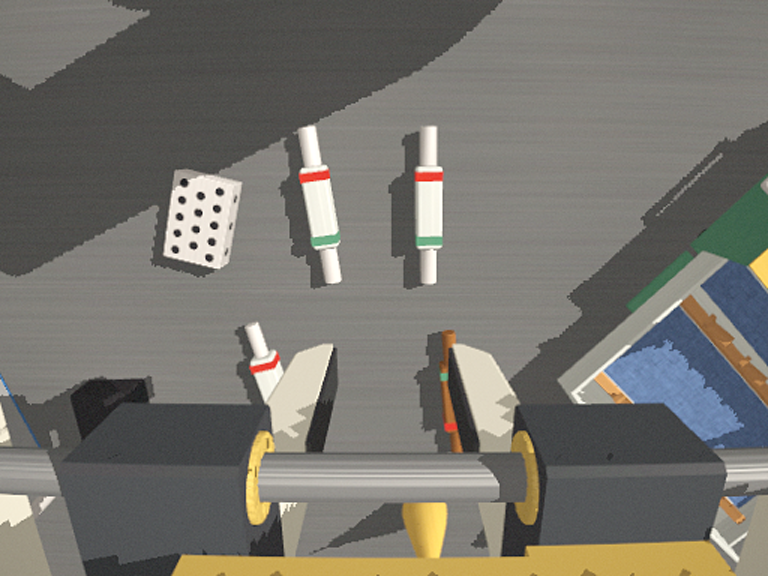

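```bash
python3 - <<'E'
from h import *
go([0.448,-0.1688,0.06],91);go([0.448,-0.1688,0.012],91)
E
```

```text
pos [ 0.4757 -0.2     0.2709] jaw 90.07 shift [-0.0269  0.2111  0.0308] yaw -0.0163 q6 -2.07 rows>= 4
pos [ 0.4757 -0.2     0.2709] jaw 90.07 shift [-0.0267  0.2591  0.0307] yaw -0.0163 q6 -2.07 rows>= 5
```

Call:
carry_out --increments '[{"linear": [-0.027, 0.05, 0.031], "yaw": -0.016}, {"linear": [-0.027, 0.11, 0.031], "yaw": -0.016}, {"linear": [-0.027, 0.17, 0.031], "yaw": -0.016}, {"linear": [-0.027, 0.21, 0.031], "yaw": -0.016}, {"linear": [-0.027, 0.22, 0.031], "yaw": -0.016}]'

```text
t: 5.78
tool_pos: [0.4461, -0.1663, 0.0482]
orientation: [-1.566, -0.008, 0.022]
force: [0.1, -0.1, 0.2]
opening: 0.0418
```

```bash
python3 - <<'E'
from h import *
go([0.448,-0.1688,0.012],91);look('pics/w6.png',1)
E
```

```text
pos [ 0.4461 -0.1663  0.0482] jaw 91.09 shift [ 0.0021  0.0361 -0.0027] yaw 0.0016 q6 -2.05 rows>= 1
```

View pics/w6.png

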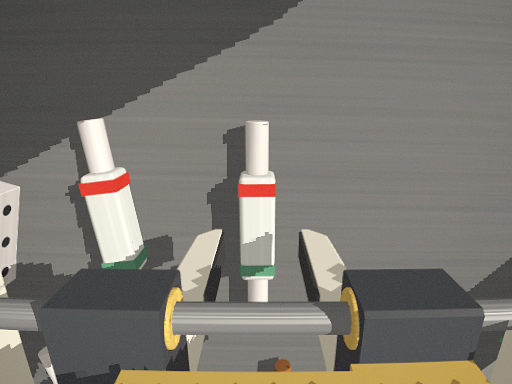

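Call:
carry_out --increments '[{"linear": [0.002, 0.025, -0.002], "yaw": 0}, {"linear": [0.002, 0.036, -0.002], "yaw": 0}, {"linear": [0.002, 0.036, -0.002], "yaw": 0}]'

```text
t: 6.2
tool_pos: [0.4489, -0.1686, 0.0134]
orientation: [-1.567, -0.009, 0.021]
force: [-0.3, 0.6, -1.2]
opening: 0.042
```

Call:
carry_out --increments '[{"linear": [0, 0, 0], "yaw": 0}, {"linear": [0, 0, 0], "yaw": 0}, {"linear": [0, 0, 0], "yaw": 0}, {"linear": [0, 0, 0], "yaw": 0}]' --gripper 0.0 --newtons 35

```text
t: 6.7
tool_pos: [0.4496, -0.1689, 0.0144]
orientation: [-1.567, -0.011, 0.019]
force: [-1.1, 1.2, 6.2]
opening: 0.0219
```

Call:
carry_out --increments '[{"linear": [0, -0.05, 0], "yaw": 0}, {"linear": [0, -0.11, 0], "yaw": 0}, {"linear": [0, -0.16, 0], "yaw": 0}, {"linear": [0, -0.16, 0], "yaw": 0}]'

```text
t: 7.2
tool_pos: [0.4533, -0.1709, 0.1795]
orientation: [-1.571, -0.017, 0.013]
force: [1.1, -0.1, -1.5]
opening: 0.0219
```

```bash
python3 - <<'E'
from h import *
go(ch(0.087,0.001+0.084,0.17),46.6);look('pics/w7.png',1)
E
```

```text
pos [ 0.4533 -0.1709  0.1795] jaw 91.09 shift [0.2491 0.0098 0.3325] yaw 0.7765 q6 -2.06 rows>= 7
```

View pics/w7.png

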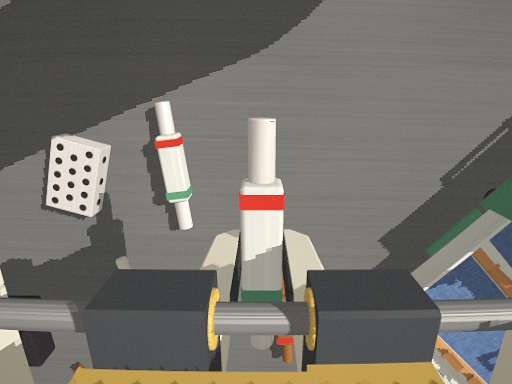

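```bash
python3 - <<'E'
from h import *
go(ch(0.087,0.001+0.028,0.17),46.6)
E
```

```text
pos [ 0.4517 -0.1701  0.1764] jaw 91.09 shift [0.2112 0.0064 0.292 ] yaw 0.7765 q6 -2.06 rows>= 6
```

Call:
carry_out --increments '[{"linear": [0.035, 0, 0.05], "yaw": 0.13}, {"linear": [0.07, 0, 0.1], "yaw": 0.28}, {"linear": [0.105, 0, 0.15], "yaw": 0.44}, {"linear": [0.14, 0, 0.2], "yaw": 0.6}, {"linear": [0.175, 0, 0.25], "yaw": 0.776}]'

```text
t: 7.88
tool_pos: [0.6214, 0.0849, 0.1733]
orientation: [-1.489, 0.601, -0.592]
force: [0.8, -1.7, -0.6]
opening: 0.0217
```

```bash
python3 - <<'E'
from h import *
go(ch(0.087,0.001+0.028,0.12),46.6)
E
```

```text
pos [0.6214 0.0849 0.1733] jaw 46.31 shift [-0.0021  0.0532  0.0546] yaw -0.0051 q6 -0.76 rows>= 2
```

Call:
carry_out --increments '[{"linear": [0, 0.0, 0.04], "yaw": -0.005}, {"linear": [-0.002, 0.02, 0.055], "yaw": -0.005}, {"linear": [-0.002, 0.053, 0.055], "yaw": -0.005}, {"linear": [-0.002, 0.053, 0.055], "yaw": -0.005}]'

```text
t: 8.38
tool_pos: [0.6534, 0.1258, 0.1135]
orientation: [-1.495, 0.605, -0.58]
force: [-0.0, 0.6, -2.1]
opening: 0.0217
```

```bash
python3 - <<'E'
from h import *
go(ch(0.087,0.001+0.028,0.06),46.6);look('pics/w8.png',1.5)
E
```

```text
pos [0.6534 0.1258 0.1135] jaw 46.62 shift [0.0035 0.0534 0.0034] yaw 0.0004 q6 -0.7 rows>= 1
```

View pics/w8.png

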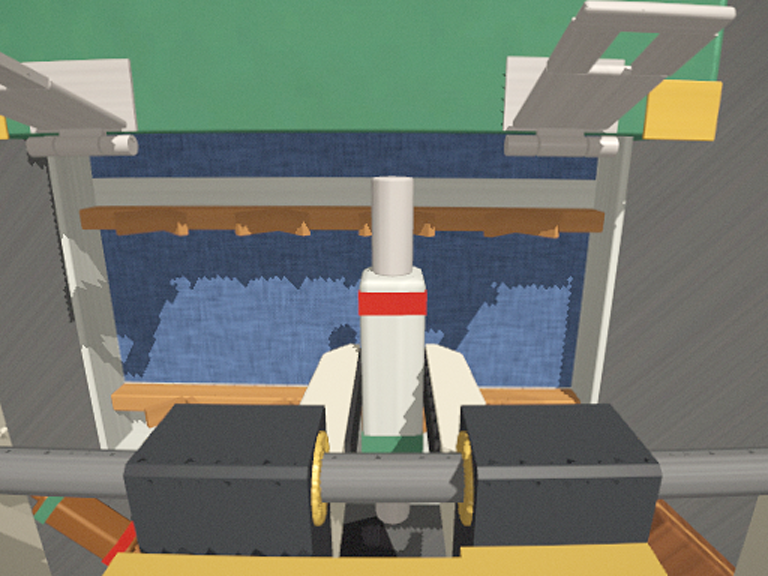

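Call:
carry_out --increments '[{"linear": [0.0035, 0.02, 0.0034], "yaw": 0}, {"linear": [0.0035, 0.04, 0.0034], "yaw": 0}, {"linear": [0.0035, 0.051, 0.0034], "yaw": 0}, {"linear": [0.0035, 0.053, 0.0034], "yaw": 0}]'

```text
t: 8.93
tool_pos: [0.6582, 0.1254, 0.0618]
orientation: [-1.494, 0.604, -0.582]
force: [-1.3, -0.2, -0.5]
opening: 0.022
```

```bash
python3 - <<'E'
from h import *
go(ch(0.087,0.001+0.028,0.06),46.6);look('pics/w9.png',1.5)
E
```

```text
pos [0.6582 0.1254 0.0618] jaw 46.58 shift [-0.0009  0.0018 -0.0002] yaw -0.0003 q6 -0.7 rows>= 1
```

View pics/w9.png

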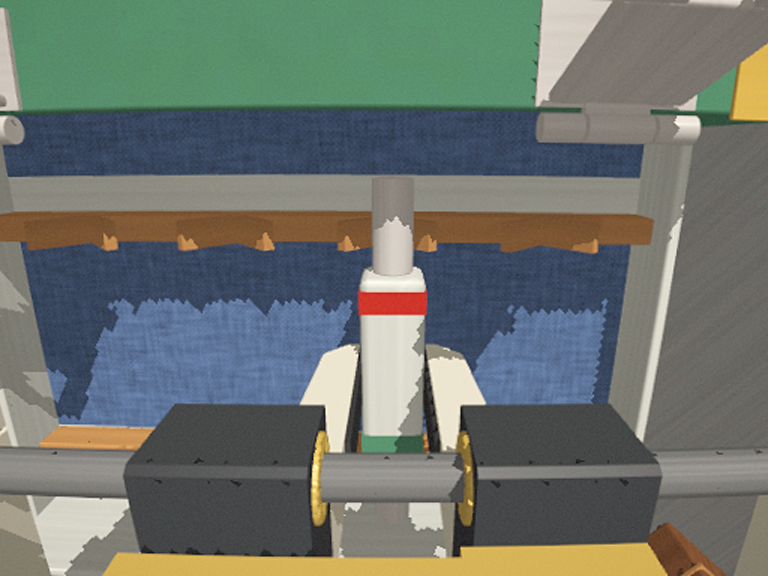

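Aligned with its notch; lower the last 2-3 mm and release.

Call:
carry_out --increments '[{"linear": [-0.001, 0.003, 0], "yaw": 0}, {"linear": [-0.001, 0.003, 0], "yaw": 0}]'

```text
t: 9.22
tool_pos: [0.659, 0.1259, 0.0622]
orientation: [-1.493, 0.601, -0.585]
force: [-4.8, -2.9, 8.3]
opening: 0.0216
```

Call:
carry_out --increments '[{"linear": [0, 0, 0], "yaw": 0}, {"linear": [0, 0, 0], "yaw": 0}, {"linear": [0, 0, 0], "yaw": 0}]' --gripper 0.42

```text
t: 9.6
tool_pos: [0.6592, 0.1261, 0.0624]
orientation: [-1.493, 0.601, -0.585]
force: [0.2, 0.2, 0.6]
opening: 0.0386
```

Call:
carry_out --increments '[{"linear": [0, -0.04, 0], "yaw": 0}, {"linear": [0, -0.1, 0], "yaw": 0}, {"linear": [0, -0.16, 0], "yaw": 0}, {"linear": [0.02, -0.2, 0], "yaw": 0}, {"linear": [0.04, -0.2, 0], "yaw": 0}]'

```text
t: 10.22
tool_pos: [0.6931, 0.0989, 0.2685]
orientation: [-1.489, 0.593, -0.591]
force: [0.7, -0.7, -0.5]
opening: 0.0392
```

```bash
python3 - <<'E'
from h import *
pw,im=look('pics/w10.png',1.5)
b=bands(im)
for k in b:
    for c,a in b[k]:
      if 230<c[0]<330: X=plane(pw,[c],0.065);print(k,c,a,inch(X))
print(proj(pw,ch(.086,.029,.056)))
go([0.45,-0.262,0.25],98)
E
```

```text
g [324.8, 6.2] 139 [[-0.03840912  0.09898132]]
g [255.4, 153.4] 123 [[0.11401635 0.02838131]]
r [255.0, 103.6] 128 [[0.05922554 0.02790799]]
[[256.10357706 127.68292632]]
pos [0.6933 0.0965 0.2651] jaw 46.52 shift [ 0.0702  0.0167 -0.4275] yaw -0.8985 q6 -0.75 rows>= 7
```

View pics/w10.png

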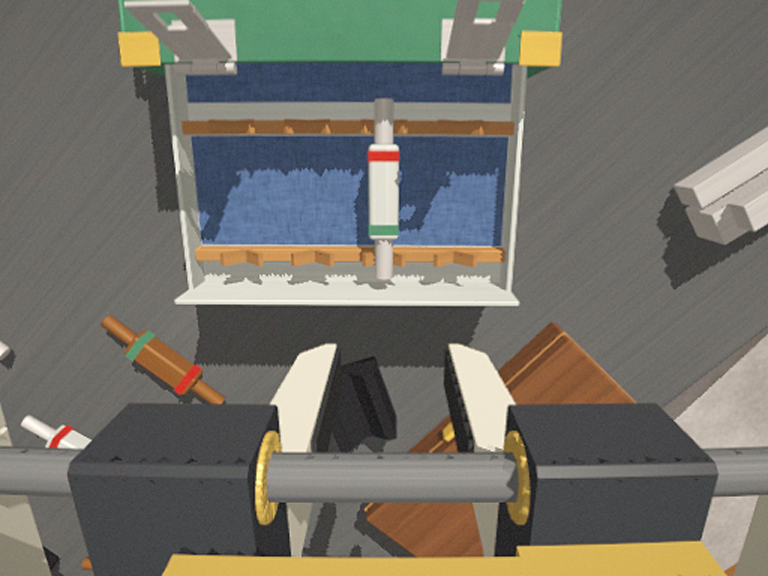

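Call:
carry_out --increments '[{"linear": [0.01, 0, -0.06], "yaw": -0.15}, {"linear": [0.02, 0, -0.12], "yaw": -0.32}, {"linear": [0.03, 0.01, -0.18], "yaw": -0.5}, {"linear": [0.04, 0.01, -0.24], "yaw": -0.68}, {"linear": [0.05, 0.01, -0.3], "yaw": -0.86}]'

```text
t: 10.9
tool_pos: [0.5229, -0.1541, 0.2551]
orientation: [-1.57, -0.072, 0.083]
force: [0.0, -1.4, -0.5]
opening: 0.0392
```

```bash
python3 - <<'E'
from h import *
go([0.46,-0.262,0.22],98)
E
```

```text
pos [ 0.5229 -0.1541  0.2551] jaw 95.64 shift [-0.073   0.0356 -0.1012] yaw -0.0412 q6 -2.05 rows>= 3
```

Call:
carry_out --increments '[{"linear": [-0.035, 0.01, -0.05], "yaw": -0.04}, {"linear": [-0.073, 0.02, -0.1], "yaw": -0.04}, {"linear": [-0.073, 0.035, -0.1], "yaw": -0.04}, {"linear": [-0.073, 0.035, -0.1], "yaw": -0.04}]'

```text
t: 11.4
tool_pos: [0.4589, -0.2597, 0.2184]
orientation: [-1.565, -0.1, 0.115]
force: [-0.1, -0.5, -0.0]
opening: 0.0392
```

```bash
cat >> h.py <<'E'
def gauges(pw,im,z=0.018):
    b=bands(im);G=plane(pw,[c for c,a in b['g']],z)[:,:2] if b['g'] else [];Rr=plane(pw,[c for c,a in b['r']],z)[:,:2] if b['r'] else []
    for i,g in enumerate(G):
        for j,r in enumerate(Rr):
            d=np.linalg.norm(g-r)
            if .045<d<.065:
                th=np.degrees(np.arctan2(*(g-r)[::-1]));print('gauge c',((g+r)/2).round(4),'th',th.round(1),'d',d.round(4),'px',b['g'][i],b['r'][j])
E
python3 - <<'E'
from h import *
pw,im=look('pics/w11.png',1.5);gauges(pw,im);print(robot.read_state()['q'][5])
E
```

```text
gauge c [ 0.448  -0.2617] th 7.8 d 0.0545 px ([260.0, 183.5], 114) ([260.0, 136.0], 147)
-2.3177446604367584
```

View pics/w11.png

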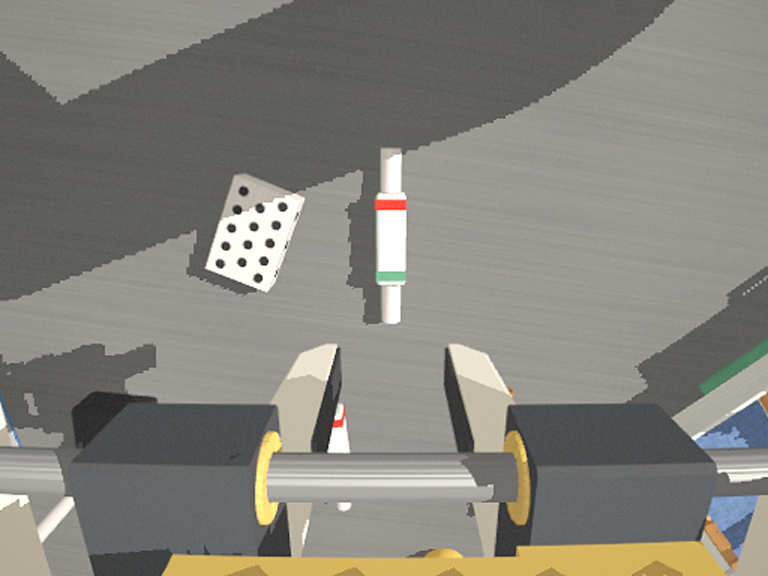

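```bash
python3 - <<'E'
from h import *
go([0.448,-0.2617,0.011],97.8)
E
```

```text
pos [ 0.4598 -0.2595  0.2195] jaw 97.95 shift [-0.0103  0.2086 -0.0011] yaw 0.0026 q6 -2.32 rows>= 4
```

Call:
carry_out --increments '[{"linear": [-0.01, 0.06, -0.001], "yaw": 0}, {"linear": [-0.01, 0.12, -0.001], "yaw": 0}, {"linear": [-0.01, 0.17, -0.001], "yaw": 0}, {"linear": [-0.01, 0.19, -0.001], "yaw": 0}, {"linear": [-0.01, 0.19, -0.001], "yaw": 0}]'

```text
t: 12.08
tool_pos: [0.4482, -0.2592, 0.028]
orientation: [-1.563, -0.102, 0.119]
force: [0.0, 0.2, 1.3]
opening: 0.0386
```

```bash
python3 - <<'E'
from h import *
go([0.448,-0.2617,0.011],97.8)
E
```

```text
pos [ 0.4482 -0.2592  0.028 ] jaw 98.09 shift [-0.0004  0.017  -0.0025] yaw 0.005 q6 -2.33 rows>= 1
```

Call:
carry_out --increments '[{"linear": [0, 0.01, -0.0025], "yaw": 0.005}, {"linear": [0, 0.017, -0.0025], "yaw": 0.005}, {"linear": [0, 0.017, -0.0025], "yaw": 0.005}]'

```text
t: 12.45
tool_pos: [0.4484, -0.2614, 0.0109]
orientation: [-1.563, -0.098, 0.116]
force: [0.9, -0.6, 0.9]
opening: 0.0389
```

Call:
carry_out --increments '[{"linear": [0, 0, 0], "yaw": 0}, {"linear": [0, 0, 0], "yaw": 0}, {"linear": [0, 0, 0], "yaw": 0}, {"linear": [0, 0, 0], "yaw": 0}]' --gripper 0.0 --newtons 40

```text
t: 12.95
tool_pos: [0.4486, -0.2617, 0.0113]
orientation: [-1.564, -0.099, 0.115]
force: [-1.5, 0.1, 3.9]
opening: 0.0217
```

Call:
carry_out --increments '[{"linear": [0, -0.05, 0], "yaw": 0}, {"linear": [0, -0.11, 0], "yaw": 0}, {"linear": [0, -0.16, 0], "yaw": 0}, {"linear": [0, -0.16, 0], "yaw": 0}]'

```text
t: 13.45
tool_pos: [0.4529, -0.2641, 0.1766]
orientation: [-1.57, -0.104, 0.11]
force: [-0.3, 0.5, -1.5]
opening: 0.0216
```

```bash
python3 - <<'E'
from h import *
go(ch(0.087,0.001-0.028,0.17),46.6);look('pics/w12.png',1)
E
```

```text
pos [ 0.4529 -0.2641  0.1766] jaw 97.81 shift [0.2117 0.0054 0.3237] yaw 0.8937 q6 -2.33 rows>= 7
```

View pics/w12.png

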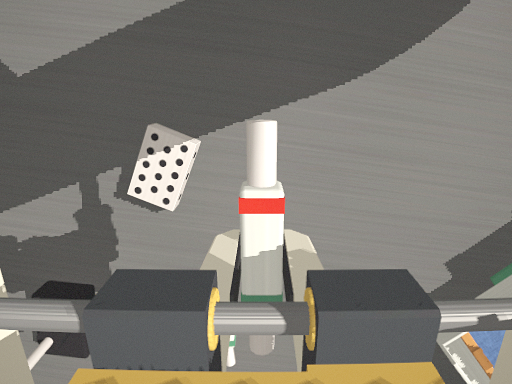

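Call:
carry_out --increments '[{"linear": [0.035, 0, 0.045], "yaw": 0.13}, {"linear": [0.07, 0, 0.09], "yaw": 0.3}, {"linear": [0.105, 0, 0.14], "yaw": 0.48}, {"linear": [0.14, 0, 0.19], "yaw": 0.66}, {"linear": [0.17, 0, 0.24], "yaw": 0.84}]'

```text
t: 14.12
tool_pos: [0.5839, -0.0068, 0.1698]
orientation: [-1.506, 0.547, -0.53]
force: [0.8, -1.1, -0.2]
opening: 0.0214
```

```bash
python3 - <<'E'
from h import *
go(ch(0.087,0.001-0.028,0.12),46.6)
E
```

```text
pos [ 0.5839 -0.0068  0.1698] jaw 50.6 shift [-0.0313  0.0495  0.0936] yaw 0.0698 q6 -0.98 rows>= 2
```

Call:
carry_out --increments '[{"linear": [-0.01, 0.0, 0.05], "yaw": 0.04}, {"linear": [-0.031, 0.0, 0.0936], "yaw": 0.07}, {"linear": [-0.031, 0.02, 0.0936], "yaw": 0.07}, {"linear": [-0.031, 0.05, 0.0936], "yaw": 0.07}, {"linear": [-0.031, 0.05, 0.0936], "yaw": 0.07}]'

```text
t: 14.75
tool_pos: [0.6148, 0.0842, 0.1137]
orientation: [-1.496, 0.609, -0.578]
force: [-0.1, -0.3, -1.3]
opening: 0.0216
```

```bash
python3 - <<'E'
from h import *
go(ch(0.087,0.001-0.028,0.058),46.6)
E
```

```text
pos [0.6148 0.0842 0.1137] jaw 46.58 shift [0.0029 0.0556 0.0043] yaw -0.0004 q6 -0.76 rows>= 1
```

Call:
carry_out --increments '[{"linear": [0.003, 0.02, 0.0043], "yaw": 0}, {"linear": [0.003, 0.04, 0.0043], "yaw": 0}, {"linear": [0.003, 0.052, 0.0043], "yaw": 0}, {"linear": [0.003, 0.053, 0.0043], "yaw": 0}]'

```text
t: 15.25
tool_pos: [0.6179, 0.0851, 0.0591]
orientation: [-1.497, 0.611, -0.576]
force: [-0.4, -0.3, -1.4]
opening: 0.0217
```

```bash
python3 - <<'E'
from h import *
go(ch(0.087,0.001-0.028,0.056),46.6);look('pics/w13.png',1.2)
E
```

```text
pos [0.6179 0.0851 0.0591] jaw 46.57 shift [0.0004 0.0031 0.0008] yaw -0.0005 q6 -0.76 rows>= 1
```

View pics/w13.png

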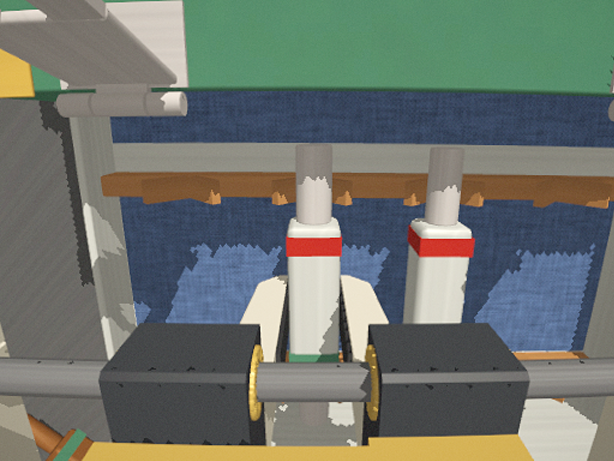

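Call:
carry_out --increments '[{"linear": [0, 0.003, 0.001], "yaw": 0}, {"linear": [0, 0.003, 0.001], "yaw": 0}]'

```text
t: 15.55
tool_pos: [0.6198, 0.0857, 0.0596]
orientation: [-1.496, 0.609, -0.578]
force: [-7.9, -1.2, 10.4]
opening: 0.022
```

Call:
carry_out --increments '[{"linear": [0, 0, 0], "yaw": 0}, {"linear": [0, 0, 0], "yaw": 0}, {"linear": [0, 0, 0], "yaw": 0}]' --gripper 0.42

```text
t: 15.92
tool_pos: [0.6201, 0.0858, 0.0598]
orientation: [-1.496, 0.608, -0.579]
force: [-0.6, 1.1, 0.4]
opening: 0.0386
```

Call:
carry_out --increments '[{"linear": [0, -0.04, 0], "yaw": 0}, {"linear": [0, -0.1, 0], "yaw": 0}, {"linear": [0, -0.16, 0], "yaw": 0}, {"linear": [0.02, -0.2, 0], "yaw": 0}, {"linear": [0.04, -0.2, 0], "yaw": 0}]'

```text
t: 16.55
tool_pos: [0.6558, 0.0584, 0.2653]
orientation: [-1.492, 0.6, -0.585]
force: [0.5, -0.0, -0.8]
opening: 0.0393
```

```bash
python3 - <<'E'
from h import *
pw,im=look('pics/w14.png',1.5)
b=bands(im)
for k in b:
    for c,a in b[k]:
      X=plane(pw,[c],0.065);print(k,c,a,inch(X))
gauges(pw,im,.065)
go([0.62,-0.313,0.25],103.5);go([0.62,-0.313,0.25],-76.5,360)
E
```

```text
g [152.6, 15.8] 570 [[-0.0290279  -0.13351574]]
g [286.3, 19.2] 6100 [[-0.02526403  0.00349998]]
g [423.6, 11.8] 385 [[-0.03534563  0.14448877]]
g [395.2, 6.6] 123 [[-0.0392805   0.11435245]]
g [180.7, 8.5] 73 [[-0.03552657 -0.10408808]]
g [401.3, 34.8] 134 [[-0.01251021  0.12335446]]
g [154.0, 45.2] 66 [[-0.0005747  -0.13401121]]
g [410.6, 47.0] 63 [[-0.00086023  0.13450773]]
g [255.8, 153.7] 127 [[ 0.11360412 -0.0274449 ]]
g [304.5, 154.2] 136 [[0.1137805  0.02737858]]
g [131.1, 231.7] 117 [[ 0.21017605 -0.18003095]]
r [255.8, 104.0] 146 [[ 0.05936173 -0.02749135]]
r [306.9, 104.4] 142 [[0.05938205 0.02779098]]
r [162.7, 254.9] 135 [[ 0.2410108  -0.14350905]]
gauge c [0.6179 0.0854] th -43.7 d 0.0542 px ([255.8, 153.7], 127) ([255.8, 104.0], 146)
gauge c [0.656  0.1251] th -44.1 d 0.0544 px ([304.5, 154.2], 136) ([306.9, 104.4], 142)
gauge c [ 0.6257 -0.1078] th -173.9 d 0.0478 px ([131.1, 231.7], 117) ([162.7, 254.9], 135)
pos [0.6559 0.0562 0.262 ] jaw 46.51 shift [ 0.2282  0.0129 -0.2924] yaw -0.9946 q6 -0.8 rows>= 6
pos [0.6559 0.0562 0.262 ] jaw 46.51 shift [ 0.2282  0.0129 -0.2924] yaw 2.147 q6 -0.8 rows>= 12
```

View pics/w14.png

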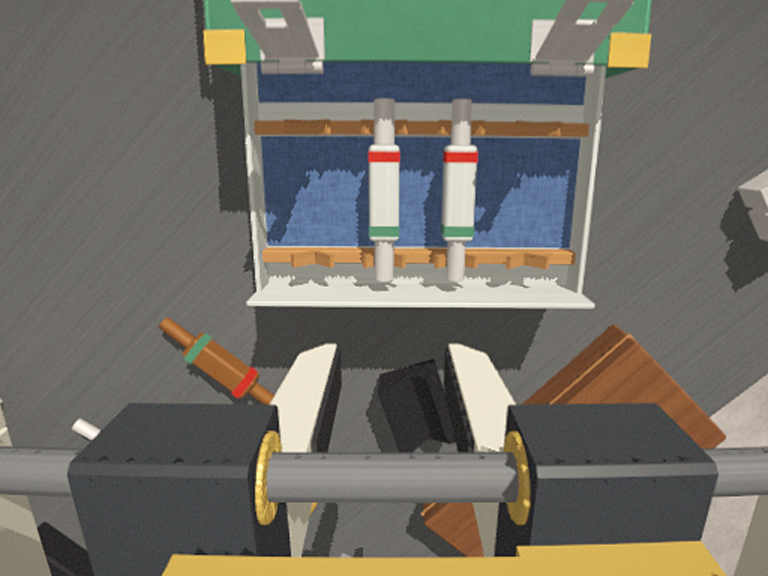

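```bash
python3 - <<'E'
from h import *
pt,ps=robot.camera_params('top'),robot.camera_params('scene')
# scene crop coords sc1: arm ends (45,360),(368,477); post top (149,372); post base (203,570)
S=lambda a:np.array(a)/4+[140,220]
im=cv2.imread('pics/top0.png');crop(im,355,110,425,200,6,'pics/tc3.png')
print(S([45,360]),S([368,477]),S([149,372]))
for a,b in(([390,180],S([45,360])),([388,128],S([368,477])),([388,180],S([149,372]))): print(tri([pt,ps],[[a],[b]]))
E
```

```text
[151.25 310.  ] [232.   339.25] [177.25 313.  ]
[ 0.5680479  -0.45684745  0.16825968]
[ 0.75629569 -0.45094744  0.19616448]
[ 0.59000199 -0.44079623  0.14448768]
```

View pics/tc3.png

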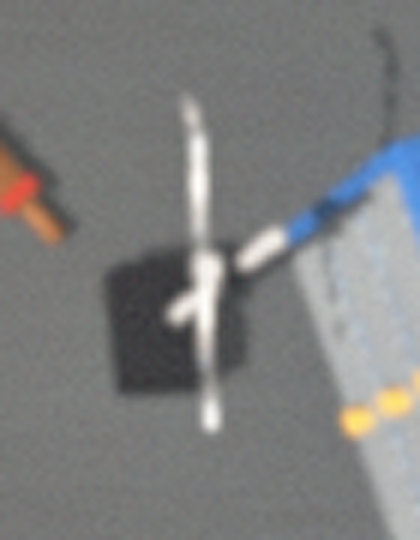

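Call:
carry_out --increments '[{"linear": [0.04, 0, -0.045], "yaw": -0.17}, {"linear": [0.08, 0, -0.09], "yaw": -0.34}, {"linear": [0.12, 0, -0.14], "yaw": -0.51}, {"linear": [0.16, 0, -0.19], "yaw": -0.68}, {"linear": [0.19, 0, -0.23], "yaw": -0.86}]'

```text
t: 17.23
tool_pos: [0.6346, -0.2433, 0.2616]
orientation: [-1.569, -0.071, 0.095]
force: [-0.1, 0.3, -0.0]
opening: 0.0393
```

```bash
python3 - <<'E'
from h import *
go([0.62,-0.305,0.23],103.5)
E
```

```text
pos [ 0.6346 -0.2433  0.2616] jaw 96.08 shift [-0.0206  0.0319 -0.0598] yaw -0.1295 q6 -2.12 rows>= 2
```

Call:
carry_out --increments '[{"linear": [-0.01, 0.01, -0.03], "yaw": -0.07}, {"linear": [-0.02, 0.03, -0.06], "yaw": -0.13}, {"linear": [-0.02, 0.03, -0.06], "yaw": -0.13}]'

```text
t: 17.6
tool_pos: [0.6184, -0.3065, 0.2282]
orientation: [-1.559, -0.167, 0.199]
force: [0.3, -0.4, 0.4]
opening: 0.039
```

```bash
python3 - <<'E'
from h import *
pw,im=look('pics/w15.png',1.5);gauges(pw,im);go([0.62,-0.305,0.23],103.5)
E
```

```text
gauge c [ 0.6301 -0.1425] th -173.6 d 0.0544 px ([392.7, 187.9], 147) ([382.7, 229.6], 153)
gauge c [ 0.6361 -0.2855] th 13.2 d 0.0544 px ([273.3, 209.5], 108) ([273.9, 165.4], 118)
pos [ 0.6195 -0.3051  0.2298] jaw 103.39 shift [ 0.0005 -0.0002  0.    ] yaw -0.0019 q6 -2.33 rows>= 1
```

View pics/w15.png

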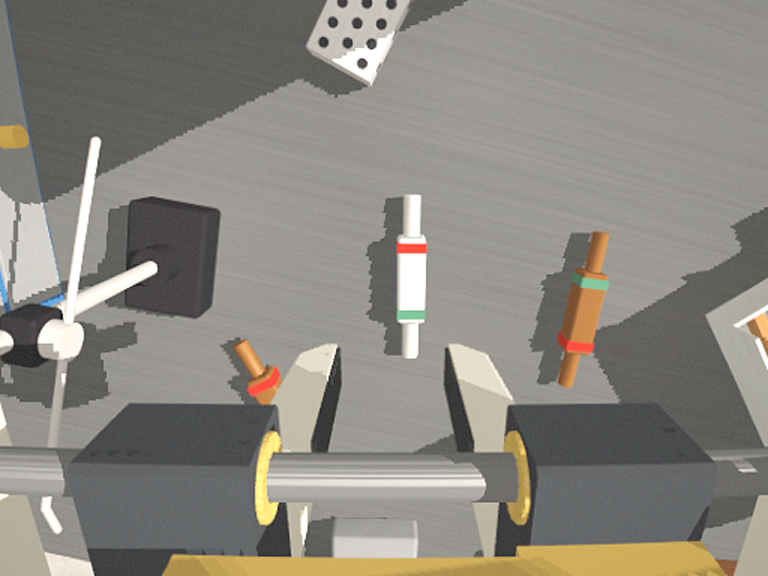

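```bash
python3 - <<'E'
from h import *
go([0.636,-0.2855,0.012],103.2)
E
```

```text
pos [ 0.6195 -0.3051  0.2298] jaw 103.39 shift [0.0244 0.2175 0.014 ] yaw 0.0033 q6 -2.33 rows>= 4
```

Call:
carry_out --increments '[{"linear": [0.0244, 0.05, 0.014], "yaw": 0.003}, {"linear": [0.0244, 0.11, 0.014], "yaw": 0.003}, {"linear": [0.0244, 0.16, 0.014], "yaw": 0.003}, {"linear": [0.0244, 0.18, 0.014], "yaw": 0.003}, {"linear": [0.0244, 0.18, 0.014], "yaw": 0.003}]'

```text
t: 18.27
tool_pos: [0.6364, -0.2844, 0.0489]
orientation: [-1.558, -0.166, 0.197]
force: [0.2, 0.2, 0.6]
opening: 0.0391
```

```bash
python3 - <<'E'
from h import *
go([0.636,-0.2855,0.011],103.2);look('pics/w16.png',1)
E
```

```text
pos [ 0.6364 -0.2844  0.0489] jaw 103.24 shift [ 0.      0.0379 -0.0012] yaw 0.0007 q6 -2.29 rows>= 1
```

View pics/w16.png

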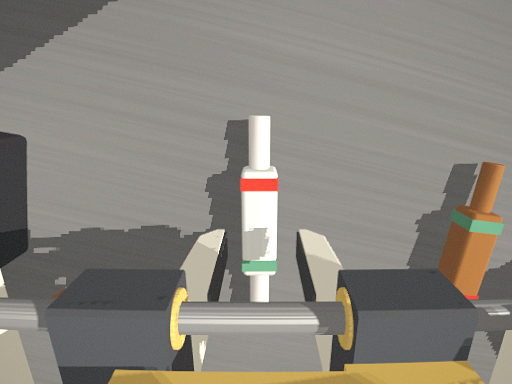

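Call:
carry_out --increments '[{"linear": [0, 0.025, -0.001], "yaw": 0}, {"linear": [0, 0.037, -0.001], "yaw": 0}, {"linear": [0, 0.037, -0.001], "yaw": 0}]'

```text
t: 18.7
tool_pos: [0.6361, -0.2858, 0.0124]
orientation: [-1.558, -0.166, 0.196]
force: [0.3, 0.1, 0.2]
opening: 0.0388
```

Call:
carry_out --increments '[{"linear": [0, 0, 0], "yaw": 0}, {"linear": [0, 0, 0], "yaw": 0}, {"linear": [0, 0, 0], "yaw": 0}, {"linear": [0, 0, 0], "yaw": 0}]' --gripper 0.0 --newtons 40

```text
t: 19.2
tool_pos: [0.6365, -0.286, 0.0129]
orientation: [-1.559, -0.167, 0.195]
force: [-0.8, 0.1, 2.0]
opening: 0.0218
```

Call:
carry_out --increments '[{"linear": [0, -0.05, 0], "yaw": 0}, {"linear": [0, -0.11, 0], "yaw": 0}, {"linear": [0, -0.16, 0], "yaw": 0}, {"linear": [0, -0.16, 0], "yaw": 0}]'

```text
t: 19.7
tool_pos: [0.6425, -0.2879, 0.1802]
orientation: [-1.565, -0.174, 0.189]
force: [1.1, -0.0, -1.3]
opening: 0.0217
```

```bash
python3 - <<'E'
from h import *
go(ch(0.087,0.001-0.084,0.17),46.6);look('pics/w17.png',1)
E
```

```text
pos [ 0.6425 -0.2879  0.1802] jaw 103.22 shift [0.0153 0.0097 0.3383] yaw 0.9883 q6 -2.29 rows>= 6
```

View pics/w17.png

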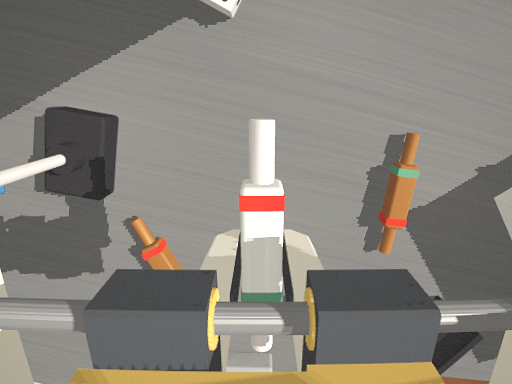

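Call:
carry_out --increments '[{"linear": [0.003, 0, 0.05], "yaw": 0.17}, {"linear": [0.006, 0, 0.1], "yaw": 0.35}, {"linear": [0.009, 0, 0.155], "yaw": 0.53}, {"linear": [0.012, 0, 0.21], "yaw": 0.71}, {"linear": [0.015, 0, 0.27], "yaw": 0.89}]'

```text
t: 20.38
tool_pos: [0.5919, -0.0192, 0.174]
orientation: [-1.513, 0.535, -0.508]
force: [0.6, 0.3, -1.1]
opening: 0.0214
```

```bash
python3 - <<'E'
from h import *
go(ch(0.087,0.001-0.084,0.12),46.6)
E
```

```text
pos [ 0.5919 -0.0192  0.174 ] jaw 51.86 shift [-0.0482  0.0542  0.0436] yaw 0.0918 q6 -1.02 rows>= 2
```

Call:
carry_out --increments '[{"linear": [-0.024, 0.0, 0.02], "yaw": 0.05}, {"linear": [-0.048, 0.0, 0.0436], "yaw": 0.092}, {"linear": [-0.048, 0.02, 0.0436], "yaw": 0.092}, {"linear": [-0.048, 0.05, 0.0436], "yaw": 0.092}, {"linear": [-0.048, 0.05, 0.0436], "yaw": 0.092}]'

```text
t: 21.0
tool_pos: [0.5765, 0.044, 0.1189]
orientation: [-1.499, 0.613, -0.574]
force: [0.0, 0.2, -2.3]
opening: 0.0216
```

```bash
python3 - <<'E'
from h import *
go(ch(0.087,0.001-0.084,0.058),46.6)
E
```

```text
pos [0.5765 0.044  0.1189] jaw 46.59 shift [0.003  0.0608 0.0041] yaw -0.0001 q6 -0.83 rows>= 1
```

Call:
carry_out --increments '[{"linear": [0.003, 0.02, 0.004], "yaw": 0}, {"linear": [0.003, 0.04, 0.004], "yaw": 0}, {"linear": [0.003, 0.055, 0.004], "yaw": 0}, {"linear": [0.003, 0.059, 0.004], "yaw": 0}]'

```text
t: 21.5
tool_pos: [0.5788, 0.0447, 0.0581]
orientation: [-1.499, 0.615, -0.572]
force: [-1.6, 0.3, -0.1]
opening: 0.0217
```

```bash
python3 - <<'E'
from h import *
go(ch(0.087,0.001-0.084,0.057),46.6);look('pics/w18.png',1.2)
E
```

```text
pos [0.5788 0.0447 0.0581] jaw 46.59 shift [0.0008 0.001  0.0009] yaw -0.0001 q6 -0.82 rows>= 1
```

View pics/w18.png

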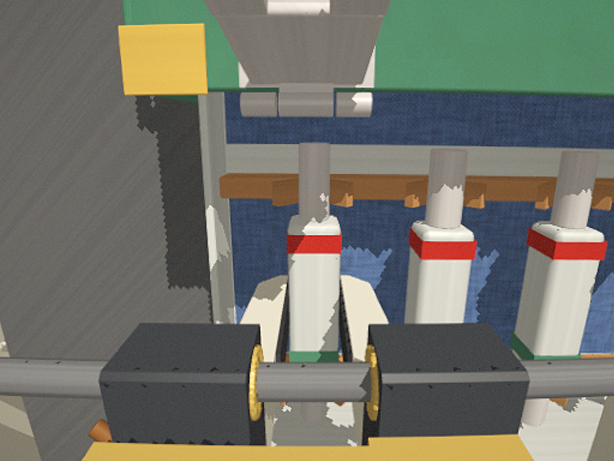

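Call:
carry_out --increments '[{"linear": [0, 0.002, 0.001], "yaw": 0}, {"linear": [0, 0.002, 0.001], "yaw": 0}]'

```text
t: 21.8
tool_pos: [0.5798, 0.0449, 0.0585]
orientation: [-1.5, 0.615, -0.573]
force: [-8.6, -3.1, 9.5]
opening: 0.0217
```

Call:
carry_out --increments '[{"linear": [0, 0, 0], "yaw": 0}, {"linear": [0, 0, 0], "yaw": 0}, {"linear": [0, 0, 0], "yaw": 0}]' --gripper 0.42

```text
t: 22.18
tool_pos: [0.5802, 0.045, 0.0589]
orientation: [-1.5, 0.614, -0.573]
force: [0.6, -0.1, 0.4]
opening: 0.0386
```

Call:
carry_out --increments '[{"linear": [0, -0.04, 0], "yaw": 0}, {"linear": [0, -0.1, 0], "yaw": 0}, {"linear": [0, -0.16, 0], "yaw": 0}, {"linear": [0.02, -0.2, 0.02], "yaw": 0}, {"linear": [0.06, -0.2, 0.06], "yaw": 0}]'

```text
t: 22.8
tool_pos: [0.6736, 0.0479, 0.264]
orientation: [-1.496, 0.605, -0.581]
force: [0.4, 1.2, 0.2]
opening: 0.039
```

```bash
python3 - <<'E'
from h import *
pw,im=look('pics/w19.png',1.5)
gauges(pw,im,.065)
for k in(1,2,3): print(ch(0.0865,.001+.084-.056*k,.056))
cv2.imwrite('pics/top1.png',robot.read_camera('top'))
E
```

```text
gauge c [0.5799 0.0465] th -45.3 d 0.0542 px ([202.7, 135.6], 111) ([202.1, 84.6], 143)
gauge c [0.6186 0.0856] th -44.2 d 0.0545 px ([252.7, 136.9], 108) ([253.1, 85.5], 141)
gauge c [0.6575 0.126 ] th -43.9 d 0.0538 px ([303.6, 137.1], 117) ([305.7, 86.3], 137)
gauge c [ 0.6292 -0.1088] th -174.6 d 0.048 px ([127.8, 219.3], 101) ([159.6, 243.6], 140)
[np.float64(0.6569785), np.float64(0.12619550000000002), 0.056]
[np.float64(0.6182825), np.float64(0.08570750000000002), 0.056]
[np.float64(0.5795865), np.float64(0.04521950000000002), 0.056]
```

View pics/w19.png

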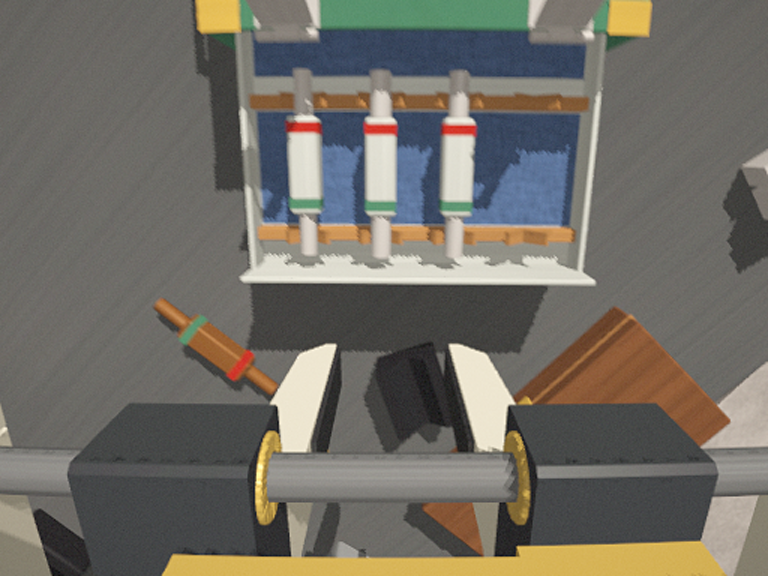

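View pics/top1.png

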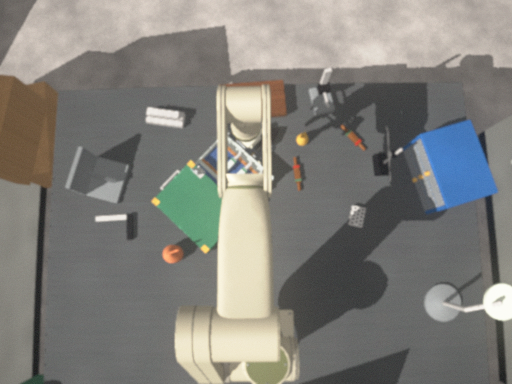

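```bash
python3 - <<'E'
from h import *
go(ch(0.21,0.001,0.15),-43.4,360)
pw=np.load('last.npy',allow_pickle=True).item()
print('vblock corners',inch(plane(pw,np.array([[378,355],[432,343],[447,415],[400,440]])/1.5,0.04)).round(3))
E
```

```text
pos [0.6735 0.0475 0.2518] jaw 46.59 shift [0.0595 0.1001 0.0195] yaw 1.5706 q6 -0.82 rows>= 9
vblock corners [[ 0.245 -0.029]
 [ 0.233  0.017]
 [ 0.303  0.033]
 [ 0.329 -0.009]]
```

Call:
carry_out --increments '[{"linear": [0.02, 0, 0.005], "yaw": 0.18}, {"linear": [0.04, 0, 0.01], "yaw": 0.36}, {"linear": [0.06, 0, 0.015], "yaw": 0.54}, {"linear": [0.06, 0, 0.02], "yaw": 0.72}, {"linear": [0.06, 0, 0.02], "yaw": 0.9}]' --gripper 0.0

```text
t: 23.52
tool_pos: [0.7306, 0.0209, 0.2495]
orientation: [-1.19, 1.301, -1.264]
force: [-0.4, -0.3, 0.7]
opening: 0.0002
```

```bash
python3 - <<'E'
from h import *
go(ch(0.21,0.001,0.15),-43.4,360)
E
```

```text
pos [0.7306 0.0209 0.2495] jaw -5.34 shift [ 0.0002  0.0996 -0.0004] yaw 0.6643 q6 0.05 rows>= 4
```

Call:
carry_out --increments '[{"linear": [0, 0.0, 0], "yaw": 0.18}, {"linear": [0, 0.03, 0], "yaw": 0.36}, {"linear": [0, 0.06, 0], "yaw": 0.54}, {"linear": [0, 0.1, 0], "yaw": 0.664}, {"linear": [0, 0.1, 0], "yaw": 0.664}]'

```text
t: 24.15
tool_pos: [0.7241, 0.021, 0.1447]
orientation: [-0.792, 1.767, -1.737]
force: [0.8, -0.1, -0.5]
opening: 0.0007
```

```bash
python3 - <<'E'
from h import *
go(ch(0.21,0.001,0.066),-43.4,360);print(tool()[1].as_matrix().round(2))
E
```

```text
pos [0.7241 0.021  0.1447] jaw -43.35 shift [-0.0039  0.0786  0.0047] yaw 0.0009 q6 0.72 rows>= 2
[[-0.69 -0.04  0.73]
 [-0.73 -0.   -0.69]
 [ 0.03 -1.   -0.03]]
```

Call:
carry_out --increments '[{"linear": [-0.004, 0.04, 0.005], "yaw": 0}, {"linear": [-0.004, 0.078, 0.005], "yaw": 0}, {"linear": [-0.004, 0.078, 0.0], "yaw": 0}, {"linear": [-0.004, 0.078, -0.03], "yaw": 0}, {"linear": [-0.004, 0.078, -0.06], "yaw": 0}]'

```text
t: 24.78
tool_pos: [0.6821, 0.0647, 0.0726]
orientation: [-0.787, 1.762, -1.738]
force: [3.4, -2.4, -1.9]
opening: 0.0003
```

```bash
python3 - <<'E'
from h import *
print(inch(tool()[0]),robot.read_state()['force'])
go(ch(0.08,0.001,0.066),-43.4,360);look('pics/w20.png',1)
E
```

```text
[[0.14714645 0.00188607]] [ 3.40196726 -2.35631938 -1.89185431]
pos [0.6821 0.0647 0.0726] jaw -43.28 shift [ 0.0002  0.0083 -0.0669] yaw 0.0021 q6 0.78 rows>= 2
```

View pics/w20.png

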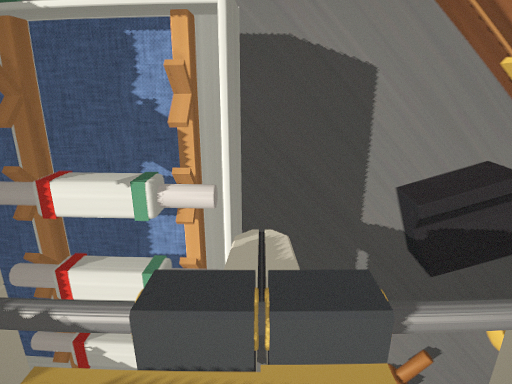

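Call:
carry_out --increments '[{"linear": [0, 0.002, -0.02], "yaw": 0}, {"linear": [0, 0.004, -0.04], "yaw": 0}, {"linear": [0, 0.004, -0.06], "yaw": 0}, {"linear": [0, 0.004, -0.08], "yaw": 0}, {"linear": [0, 0.004, -0.1], "yaw": 0}]'

```text
t: 25.45
tool_pos: [0.6087, 0.137, 0.0746]
orientation: [-0.785, 1.76, -1.734]
force: [5.0, 0.3, 1.4]
opening: 0.0007
```

```bash
python3 - <<'E'
from h import *
print(inch(tool()[0]),robot.read_state()['force'])
go(ch(0.012,0.001,0.068),-43.4,360);look('pics/w21.png',1)
E
```

```text
[[0.04414943 0.00340624]] [4.9694044  0.2741544  1.36958219]
pos [0.6087 0.137  0.0746] jaw -43.11 shift [ 0.0019  0.0074 -0.032 ] yaw 0.0051 q6 0.89 rows>= 1
```

View pics/w21.png

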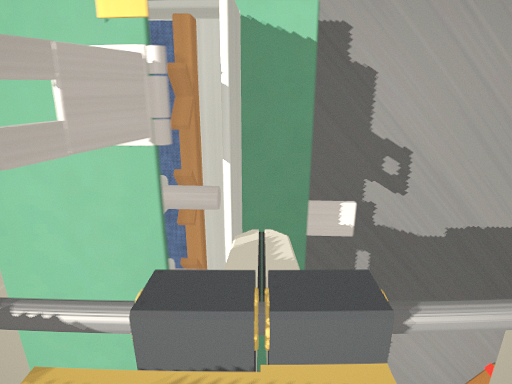

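Call:
carry_out --increments '[{"linear": [0.002, 0.005, -0.012], "yaw": 0}, {"linear": [0.002, 0.005, -0.024], "yaw": 0}, {"linear": [0.002, 0.005, -0.032], "yaw": 0}, {"linear": [0.002, 0.005, -0.035], "yaw": 0}]'

```text
t: 26.0
tool_pos: [0.5857, 0.1561, 0.0708]
orientation: [-0.777, 1.748, -1.743]
force: [39.1, -26.6, -19.3]
opening: 0.0001
```

```bash
python3 - <<'E'
from h import *
print(inch(tool()[0]),robot.read_state()['force']);look('pics/w22.png',1)
E
```

```text
[[0.01432884 0.00131342]] [ 39.11151165 -26.62666597 -19.31771715]
```

View pics/w22.png

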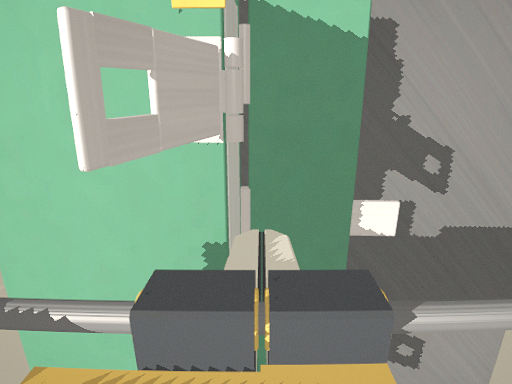

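Call:
carry_out --increments '[{"linear": [0, 0, 0.03], "yaw": 0}, {"linear": [0, -0.04, 0.06], "yaw": 0}, {"linear": [0, -0.1, 0.1], "yaw": 0}, {"linear": [0, -0.16, 0.13], "yaw": -0.18}, {"linear": [0, -0.18, 0.13], "yaw": -0.36}]'

```text
t: 26.68
tool_pos: [0.6853, 0.067, 0.2522]
orientation: [-1.02, 1.5, -1.489]
force: [-0.3, -0.3, 0.0]
opening: 0.0005
```

```bash
python3 - <<'E'
from h import *
go(ch(0.13,0.001,0.25),46.6,360)
E
```

```text
pos [0.6853 0.067  0.2522] jaw -22.29 shift [-0.0021  0.0025 -0.0183] yaw -1.2023 q6 0.41 rows>= 7
```

Call:
carry_out --increments '[{"linear": [0, 0, 0], "yaw": -0.18}, {"linear": [0, 0, -0.018], "yaw": -0.36}, {"linear": [0, 0, -0.018], "yaw": -0.54}, {"linear": [0, 0, -0.018], "yaw": -0.72}, {"linear": [0, 0, -0.018], "yaw": -0.9}]' --gripper 0.5

```text
t: 27.3
tool_pos: [0.6675, 0.0745, 0.2514]
orientation: [-1.426, 0.836, -0.808]
force: [-0.6, -0.8, 0.2]
opening: 0.0444
```

```bash
python3 - <<'E'
from h import *
go(ch(0.13,0.001,0.25),46.6,360)
E
```

```text
pos [0.6675 0.0745 0.2514] jaw 29.65 shift [-0.0005  0.0014  0.0021] yaw -0.2958 q6 -0.48 rows>= 2
```

Call:
carry_out --increments '[{"linear": [0, 0, 0.002], "yaw": -0.15}, {"linear": [0, 0, 0.002], "yaw": -0.296}, {"linear": [0, 0, 0.002], "yaw": -0.296}]'

```text
t: 27.68
tool_pos: [0.6683, 0.076, 0.2504]
orientation: [-1.502, 0.611, -0.577]
force: [-0.1, -0.6, 0.7]
opening: 0.0467
```

```bash
python3 - <<'E'
from h import *
pw,im=look('pics/w23.png',1.5);print(proj(pw,ch(.0945,.001,.0175))*1.5,inch(tool()[0]))
E
```

```text
[[397.06272943 206.26276406]] [[0.12963886 0.0005617 ]]
```

View pics/w23.png

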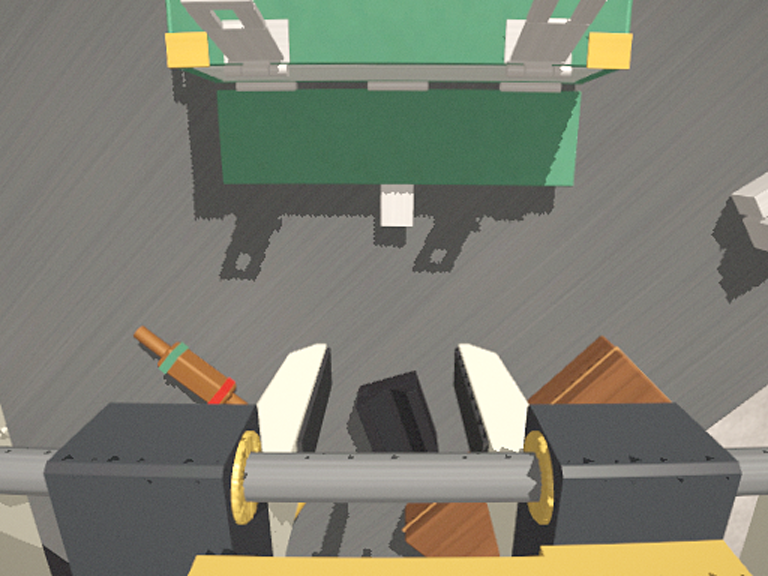

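```bash
python3 - <<'E'
from h import *
pw=np.load('last.npy',allow_pickle=True).item()
print(inch(plane(pw,np.array([[381,227],[413,227]])/1.5,0.0175)),inch(plane(pw,np.array([[223,184],[574,185]])/1.5,0.025)),inch(plane(pw,np.array([[218,65],[580,65]])/1.5,0.082)))
go(ch(.0945,.001,.015),46.6)
E
```

```text
[[ 0.11146676 -0.01199771]
 [ 0.11125379  0.01414318]] [[ 0.07665282 -0.13723956]
 [ 0.07559843  0.13970633]] [[-0.00223325 -0.11365892]
 [-0.00283041  0.1164415 ]]
pos [0.6685 0.0758 0.2506] jaw 46.46 shift [-0.0317  0.236   0.0053] yaw -0.0025 q6 -0.77 rows>= 4
```

Call:
carry_out --increments '[{"linear": [-0.028, 0.06, 0.005], "yaw": 0}, {"linear": [-0.028, 0.12, 0.005], "yaw": 0}, {"linear": [-0.028, 0.17, 0.005], "yaw": 0}, {"linear": [-0.028, 0.2, 0.005], "yaw": 0}, {"linear": [-0.028, 0.2, 0.005], "yaw": 0}]'

```text
t: 28.35
tool_pos: [0.6436, 0.0978, 0.0472]
orientation: [-1.504, 0.62, -0.576]
force: [0.1, 0.0, 0.4]
opening: 0.0464
```

```bash
python3 - <<'E'
from h import *
go(ch(.098,.001,.015),46.6);pw,im=look('pics/w24.png',1.2)
E
```

```text
pos [0.6436 0.0978 0.0472] jaw 46.32 shift [0.0022 0.0321 0.0026] yaw -0.0049 q6 -0.73 rows>= 1
```

View pics/w24.png

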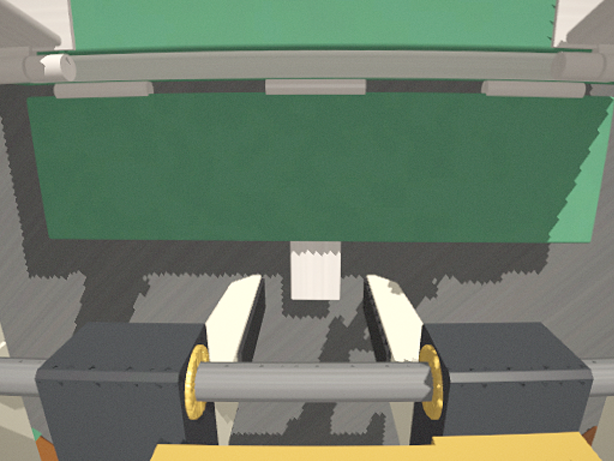

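Call:
carry_out --increments '[{"linear": [0.002, 0.02, 0.0026], "yaw": 0}, {"linear": [0.002, 0.031, 0.0026], "yaw": 0}, {"linear": [0.002, 0.032, 0.0026], "yaw": 0}]'

```text
t: 28.78
tool_pos: [0.6472, 0.0982, 0.0167]
orientation: [-1.503, 0.618, -0.577]
force: [0.2, 0.7, 0.0]
opening: 0.0466
```

Call:
carry_out --increments '[{"linear": [0, 0, 0], "yaw": 0}, {"linear": [0, 0, 0], "yaw": 0}, {"linear": [0, 0, 0], "yaw": 0}, {"linear": [0, 0, 0], "yaw": 0}]' --gripper 0.0 --newtons 25

```text
t: 29.28
tool_pos: [0.6454, 0.0962, 0.0161]
orientation: [-1.507, 0.62, -0.576]
force: [-6.2, -7.3, 1.3]
opening: 0.0253
```

```bash
python3 - <<'E'
from h import *
print(tool()[0],inch(tool()[0]))
p,r=tool();M=r.as_matrix()
a0=np.radians(90);H=np.array([.0033,.020])
P=lambda a:H+.095*np.array([np.sin(a),np.cos(a)])+.005*np.array([np.cos(a),-np.sin(a)])
for d in range(80,-1,-10):
    q=P(np.radians(d))-P(a0);w=np.array([*(U*q[0]),q[1]]);print(d,(M.T@w).round(4))
E
```

```text
[0.64543387 0.09615872 0.01613453] [[ 0.09892681 -0.00068784]]
80 [-0.0009 -0.0166 -0.0005]
70 [-0.0046 -0.0327 -0.0009]
60 [-0.0111 -0.048  -0.0014]
50 [-0.0202 -0.0618 -0.0018]
40 [-0.0315 -0.074  -0.0021]
30 [-0.0447 -0.0839 -0.0024]
20 [-0.0595 -0.0914 -0.0026]
10 [-0.0754 -0.0963 -0.0028]
0 [-0.0919 -0.0983 -0.0028]
```

Call:
carry_out --increments '[{"linear": [-0.001, -0.0166, -0.0005], "yaw": 0}, {"linear": [-0.0046, -0.0327, -0.001], "yaw": 0}, {"linear": [-0.011, -0.048, -0.0014], "yaw": 0}, {"linear": [-0.02, -0.062, -0.0018], "yaw": 0}, {"linear": [-0.0315, -0.074, -0.002], "yaw": 0}]'

```text
t: 29.9
tool_pos: [0.6232, 0.1172, 0.0916]
orientation: [-1.507, 0.62, -0.576]
force: [0.6, 0.0, -6.3]
opening: 0.0253
```

```bash
python3 - <<'E'
from h import *
print(tool()[0],inch(tool()[0]),robot.read_state()['opening'])
p,r=tool();M=r.as_matrix();H=np.array([.0033,.020])
P=lambda a:H+.095*np.array([np.sin(a),np.cos(a)])+.005*np.array([np.cos(a),-np.sin(a)])
c=np.array([inch(p)[0,0],p[2]])
for d in range(50,-1,-5):
    q=P(np.radians(d))-c;w=np.array([*(U*q[0]),q[1]]);print(d,(M.T@w).round(4))
pw,im=look('pics/w25.png',1.2)
E
```

```text
[0.62324296 0.11723508 0.09160071] [[ 0.06831901 -0.00078355]] 0.02526048256476319
50 [0.0112 0.0142 0.0004]
45 [0.0058 0.0079 0.0002]
40 [-0.0001  0.002   0.0001]
35 [-0.0065 -0.0032 -0.0001]
30 [-0.0133 -0.0079 -0.0002]
25 [-0.0206 -0.012  -0.0004]
20 [-0.0281 -0.0154 -0.0005]
15 [-0.0359 -0.0182 -0.0005]
10 [-0.044  -0.0203 -0.0006]
5 [-0.0522 -0.0217 -0.0006]
0 [-0.0604 -0.0223 -0.0007]
```

View pics/w25.png

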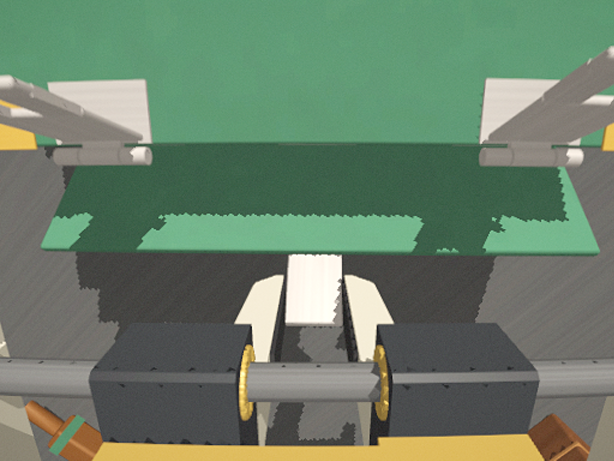

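Flap is at about 40° and follows. Continue the arc.

Call:
carry_out --increments '[{"linear": [-0.0133, -0.009, 0], "yaw": 0}, {"linear": [-0.028, -0.0164, 0], "yaw": 0}, {"linear": [-0.04, -0.02, 0], "yaw": 0}, {"linear": [-0.05, -0.022, 0], "yaw": 0}, {"linear": [-0.058, -0.023, 0], "yaw": 0}]'

```text
t: 30.58
tool_pos: [0.5809, 0.1578, 0.1188]
orientation: [-1.509, 0.619, -0.577]
force: [-1.5, -8.7, 3.2]
opening: 0.0249
```

```bash
python3 - <<'E'
from h import *
print(tool()[0],inch(tool()[0]),robot.read_state()['force'])
pw,im=look('pics/w26.png',1.2)
E
```

```text
[0.58092207 0.15779971 0.11881333] [[ 0.00969086 -0.00069906]] [-1.47913187 -8.73519777  3.21069591]
```

View pics/w26.png

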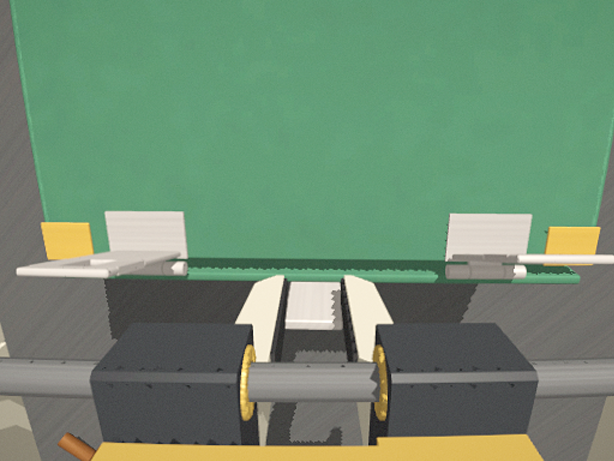

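Call:
carry_out --increments '[{"linear": [-0.004, 0, 0.0005], "yaw": 0}, {"linear": [-0.008, 0, 0.0005], "yaw": 0}, {"linear": [-0.008, 0, 0.0005], "yaw": 0}]'

```text
t: 31.0
tool_pos: [0.574, 0.1644, 0.1197]
orientation: [-1.51, 0.619, -0.575]
force: [-3.2, -4.5, 0.6]
opening: 0.0249
```

```bash
python3 - <<'E'
from h import *
print(tool()[0],inch(tool()[0]),robot.read_state()['force'])
pw,im=look('pics/w27.png',1)
crop(im,0,170,512,260,1.5,'pics/w27c.png')
E
```

```text
[0.57397765 0.16438213 0.11965719] [[ 0.00012159 -0.00073856]] [-3.16329197 -4.50735095  0.61202794]
```

View pics/w27c.png

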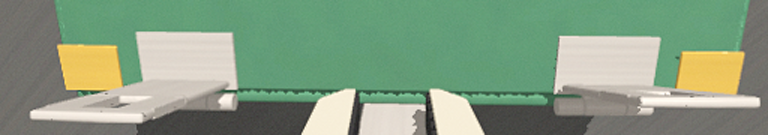

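Call:
carry_out --increments '[{"linear": [-0.003, 0, 0.0005], "yaw": 0}, {"linear": [-0.006, 0, 0.0005], "yaw": 0}, {"linear": [-0.006, 0, 0.0005], "yaw": 0}]'

```text
t: 31.42
tool_pos: [0.572, 0.1663, 0.1201]
orientation: [-1.512, 0.616, -0.581]
force: [11.5, -13.9, -9.3]
opening: 0.0215
```

```bash
python3 - <<'E'
from h import *
print(tool()[0],inch(tool()[0]),robot.read_state()['force'])
pw,im=look('pics/w28.png',1)
crop(im,130,170,382,260,3,'pics/w28c.png')
E
```

```text
[0.57196847 0.1662969  0.12012496] [[-0.00265415 -0.00074253]] [ 11.47809036 -13.91964027  -9.26947897]
```

View pics/w28c.png

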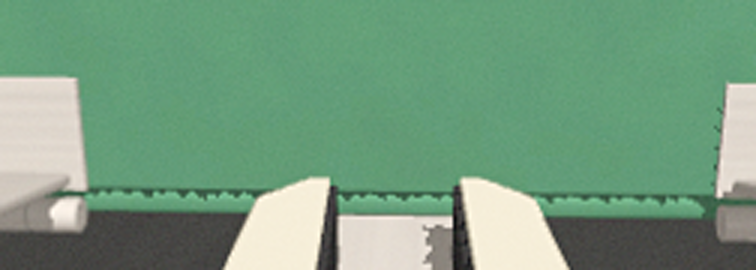

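Call:
carry_out --increments '[{"linear": [0.0, 0, 0], "yaw": 0}, {"linear": [0, 0, 0], "yaw": 0}, {"linear": [0, 0, 0], "yaw": 0}, {"linear": [0.02, -0.02, 0], "yaw": 0}, {"linear": [0.05, -0.05, 0], "yaw": 0}]' --gripper 0.45

```text
t: 32.1
tool_pos: [0.6085, 0.1332, 0.1691]
orientation: [-1.513, 0.617, -0.578]
force: [0.1, -0.9, 0.2]
opening: 0.0418
```

Call:
carry_out --increments '[{"linear": [0.05, -0.06, 0], "yaw": 0}, {"linear": [0.07, -0.08, 0], "yaw": 0}, {"linear": [0.07, -0.08, 0], "yaw": 0}]'

```text
t: 32.48
tool_pos: [0.6643, 0.0851, 0.2518]
orientation: [-1.51, 0.613, -0.583]
force: [-0.4, 1.4, 0.4]
opening: 0.0415
```

```bash
python3 - <<'E'
from h import *
pw,im=look('pics/w29.png',1.5);print(inch(tool()[0]),tool()[0])
s=robot.read_camera('scene');crop(s,210,100,350,220,5,'pics/sc3.png')
E
```

```text
[[0.1183102 0.003865 ]] [0.66259047 0.08605862 0.24918628]
```

View pics/w29.png

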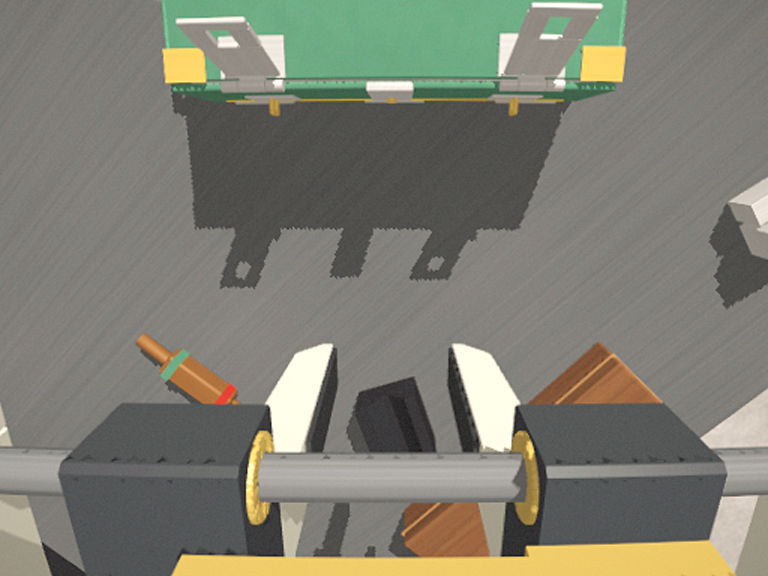

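View pics/sc3.png

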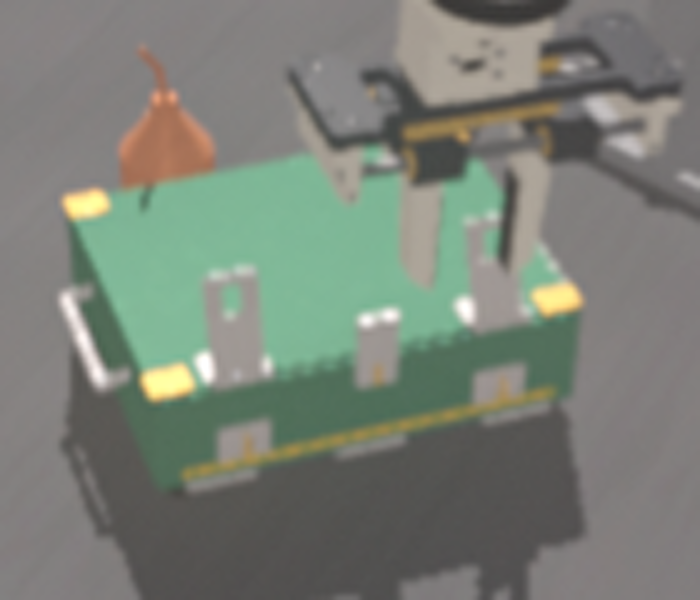

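```bash
python3 - <<'E'
from h import *
im=cv2.imread('last.png');crop(im,105,0,425,85,2.4,'pics/w29c.png');pw=np.load('last.npy',allow_pickle=True).item()
H=.0033
for a in(0,.06,.12,.2):
    for r,o in((.107,.0025),(.107,.0075),(.073,.0075)):
        P=[H+r*np.sin(a)+o*np.cos(a),.02+r*np.cos(a)-o*np.sin(a)]
        print(a,r,o,((proj(pw,ch(P[0],.001,P[1]))-[105,0])*2.4).round(1))
E
```

```text
0 0.107 0.0025 [[372.3 130.6]]
0 0.107 0.0075 [[372.4 145.9]]
0 0.073 0.0075 [[375.  155.9]]
0.06 0.107 0.0025 [[372.4 150.3]]
0.06 0.107 0.0075 [[372.4 165.6]]
0.06 0.073 0.0075 [[375.1 167.9]]
0.12 0.107 0.0025 [[372.5 169.8]]
0.12 0.107 0.0075 [[372.5 184.8]]
0.12 0.073 0.0075 [[375.1 179.7]]
0.2 0.107 0.0025 [[372.6 195.2]]
0.2 0.107 0.0075 [[372.7 209.7]]
0.2 0.073 0.0075 [[375.2 194.9]]
```

View pics/w29c.png

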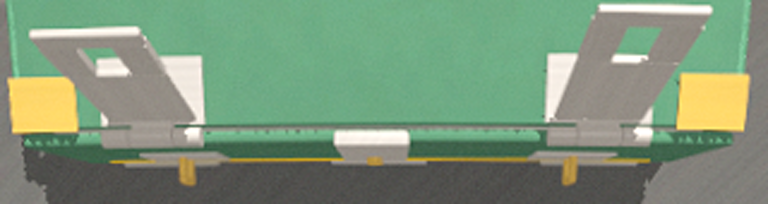

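```bash
python3 - <<'E'
from h import *
pw=np.load('last.npy',allow_pickle=True).item()
for th in np.arange(3.2,4.41,.1):
    d=np.array([np.sin(th),-np.cos(th)]);n=np.array([np.cos(th),np.sin(th)])
    P=np.array([.004,.098])+.067*d+.0065*n
    print(round(th,2),P.round(3),((proj(pw,[ch(P[0],s*.085+.001,P[1]) for s in(1,-1)])-[105,0])*2.4).round(0).tolist())
E
```

```text
3.2 [-0.006  0.165] [[659.0, 71.0], [84.0, 74.0]]
3.3 [-0.013  0.163] [[659.0, 48.0], [84.0, 52.0]]
3.4 [-0.019  0.161] [[658.0, 26.0], [85.0, 30.0]]
3.5 [-0.026  0.158] [[657.0, 6.0], [87.0, 10.0]]
3.6 [-0.031  0.155] [[655.0, -12.0], [89.0, -8.0]]
3.7 [-0.037  0.151] [[652.0, -28.0], [93.0, -23.0]]
3.8 [-0.042  0.147] [[649.0, -42.0], [97.0, -37.0]]
3.9 [-0.047  0.142] [[645.0, -53.0], [101.0, -48.0]]
4.0 [-0.051  0.137] [[641.0, -62.0], [107.0, -56.0]]
4.1 [-0.055  0.131] [[636.0, -67.0], [112.0, -62.0]]
4.2 [-0.058  0.125] [[632.0, -71.0], [118.0, -65.0]]
4.3 [-0.06   0.119] [[627.0, -71.0], [124.0, -66.0]]
4.4 [-0.062  0.112] [[622.0, -70.0], [129.0, -65.0]]
```

```bash
python3 - <<'E'
from h import *
go(ch(-.06,.086,.24),46.6);print(tool()[1].as_matrix().round(3))
E
```

```text
pos [0.6614 0.0867 0.2474] jaw 46.42 shift [-0.1767  0.0071  0.0831] yaw -0.0031 q6 -0.75 rows>= 4
[[ 0.724 -0.033  0.689]
 [-0.69  -0.014  0.724]
 [-0.014 -0.999 -0.033]]
```

Call:
carry_out --increments '[{"linear": [-0.04, 0, 0.02], "yaw": 0}, {"linear": [-0.09, 0, 0.04], "yaw": 0}, {"linear": [-0.135, 0.005, 0.065], "yaw": 0}, {"linear": [-0.177, 0.007, 0.083], "yaw": 0}, {"linear": [-0.177, 0.007, 0.083], "yaw": 0}]' --gripper 0.0

```text
t: 33.2
tool_pos: [0.5864, 0.2726, 0.2376]
orientation: [-1.516, 0.616, -0.569]
force: [0.9, -0.3, -0.6]
opening: 0.0009
```

```bash
python3 - <<'E'
from h import *
go(ch(-.06,.086,.143),46.6)
E
```

```text
pos [0.5864 0.2726 0.2376] jaw 46.76 shift [0.0073 0.0944 0.0033] yaw 0.0028 q6 -0.46 rows>= 2
```

Call:
carry_out --increments '[{"linear": [0.005, 0.04, 0.003], "yaw": 0}, {"linear": [0.005, 0.08, 0.003], "yaw": 0}, {"linear": [0.005, 0.094, 0.003], "yaw": 0}, {"linear": [0.005, 0.094, 0.003], "yaw": 0}]'

```text
t: 33.7
tool_pos: [0.5874, 0.2694, 0.1421]
orientation: [-1.519, 0.618, -0.567]
force: [-0.0, -0.1, 0.3]
opening: 0.0005
```

```bash
python3 - <<'E'
from h import *
print(inch(tool()[0]));go(ch(-.0125,.086,.143),46.6);look('pics/w30.png',1)
E
```

```text
[[-0.06276299  0.08450784]]
pos [0.5874 0.2694 0.1421] jaw 46.76 shift [ 0.0502 -0.0019  0.0011] yaw 0.0028 q6 -0.46 rows>= 1
```

View pics/w30.png

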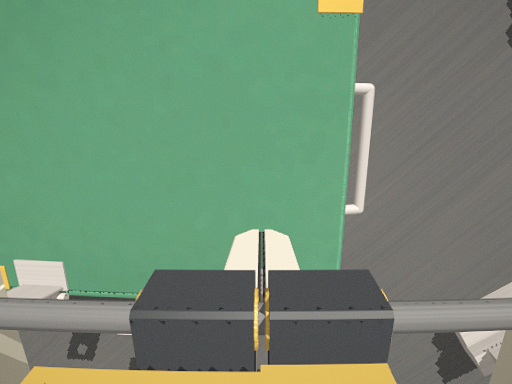

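Call:
carry_out --increments '[{"linear": [0.025, 0, 0.001], "yaw": 0}, {"linear": [0.05, 0, 0.001], "yaw": 0}, {"linear": [0.067, 0, 0.001], "yaw": 0}, {"linear": [0.081, 0, 0.001], "yaw": 0}, {"linear": [0.093, 0.005, 0.001], "yaw": 0}]'

```text
t: 34.38
tool_pos: [0.6578, 0.206, 0.1375]
orientation: [-1.516, 0.616, -0.57]
force: [-0.1, 0.4, -0.5]
opening: 0.0007
```

```bash
python3 - <<'E'
from h import *
print(inch(tool()[0]),tool()[0][2],robot.read_state()['force']);go(ch(.040,.086,.120),46.6);look('pics/w31.png',1)
s=robot.read_camera('scene');crop(s,210,100,350,220,5,'pics/sc4.png')
E
```

```text
[[0.03197887 0.08721811]] 0.13750719918171417 [-0.14818911  0.3639563  -0.48429888]
pos [0.6578 0.206  0.1375] jaw 46.72 shift [ 0.0083  0.0174 -0.0006] yaw 0.0021 q6 -0.58 rows>= 1
```

View pics/w31.png

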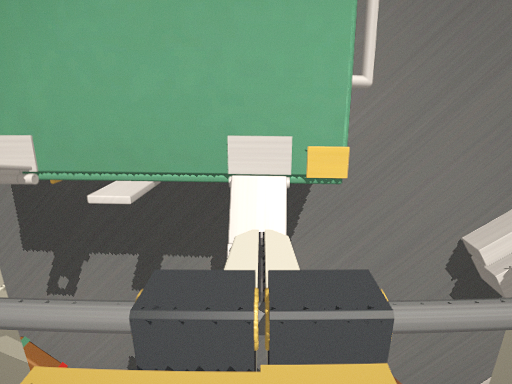

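View pics/sc4.png

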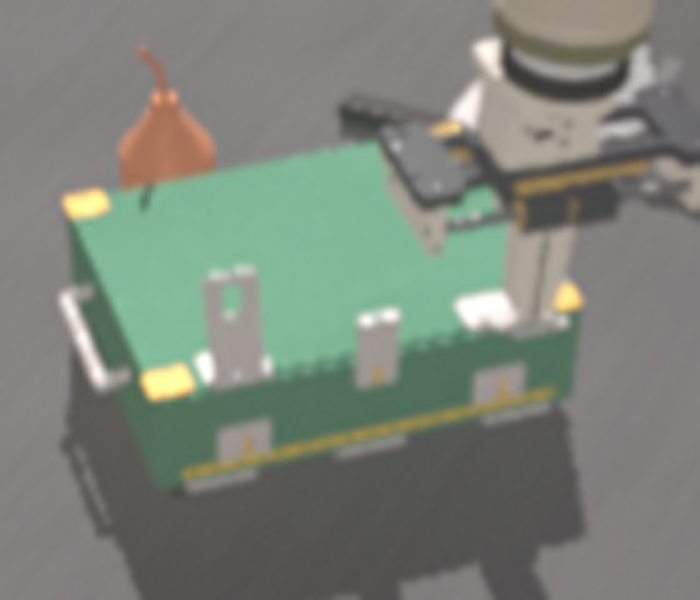

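Call:
carry_out --increments '[{"linear": [0.006, 0.011, 0], "yaw": 0}, {"linear": [0.015, 0.026, 0], "yaw": 0}, {"linear": [0.022, 0.042, 0], "yaw": 0}, {"linear": [0.021, 0.055, 0], "yaw": 0}, {"linear": [0.014, 0.066, 0], "yaw": 0}]'

```text
t: 35.1
tool_pos: [0.6644, 0.1947, 0.0685]
orientation: [-1.517, 0.619, -0.569]
force: [0.3, 0.0, 0.6]
opening: 0.0008
```

```bash
python3 - <<'E'
from h import *
print(inch(tool()[0]),tool()[0][2],robot.read_state()['force']);go(ch(.0205,.086,.070),46.6);look('pics/w32.png',1)
s=robot.read_camera('scene');crop(s,210,100,350,220,5,'pics/sc5.png')
E
```

```text
[[0.04450164 0.08365619]] 0.06854784305351481 [0.26285112 0.03068678 0.60624871]
pos [0.6644 0.1947 0.0685] jaw 46.65 shift [-0.024  -0.0011  0.0025] yaw 0.0009 q6 -0.6 rows>= 1
```

View pics/w32.png

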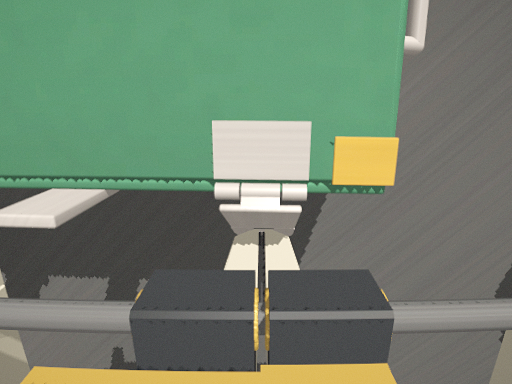

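View pics/sc5.png

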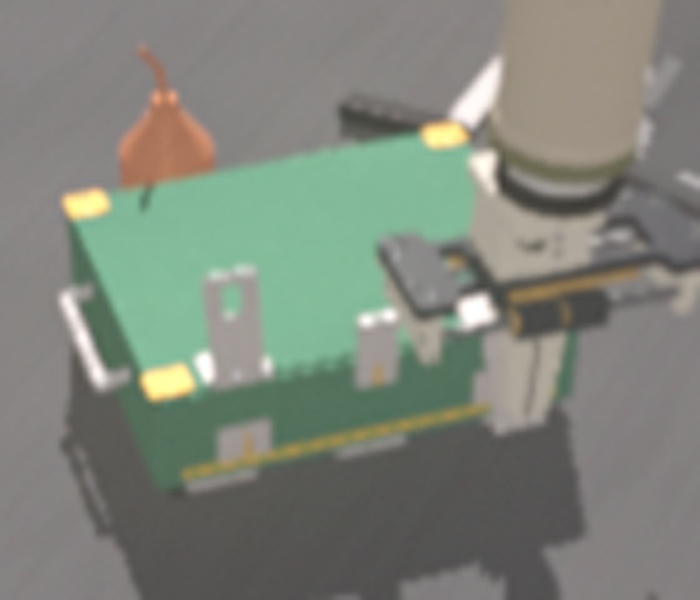

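Call:
carry_out --increments '[{"linear": [-0.01, -0.002, 0.002], "yaw": 0}, {"linear": [-0.018, -0.002, 0.002], "yaw": 0}, {"linear": [-0.025, -0.002, 0.002], "yaw": 0}, {"linear": [-0.028, -0.002, 0.002], "yaw": 0}]'

```text
t: 35.7
tool_pos: [0.6486, 0.2125, 0.071]
orientation: [-1.52, 0.612, -0.577]
force: [28.5, -18.2, -15.8]
opening: 0.0002
```

```bash
python3 - <<'E'
from h import *
print(inch(tool()[0]),tool()[0][2],robot.read_state()['force']);look('pics/w33.png',1)
E
```

```text
[[0.02080339 0.08563261]] 0.0710290017838088 [ 28.47375742 -18.24916846 -15.77796205]
```

View pics/w33.png

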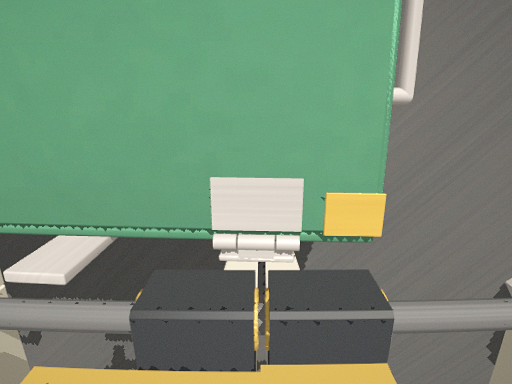

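Call:
carry_out --increments '[{"linear": [0.02, 0, 0], "yaw": 0}, {"linear": [0.04, -0.04, 0], "yaw": 0}, {"linear": [0.04, -0.1, 0], "yaw": 0}, {"linear": [0.04, -0.15, -0.03], "yaw": 0}, {"linear": [0.04, -0.17, -0.08], "yaw": 0}]'

```text
t: 36.38
tool_pos: [0.6296, 0.1309, 0.2485]
orientation: [-1.516, 0.606, -0.581]
force: [0.6, -0.3, 0.8]
opening: 0.0003
```

```bash
python3 - <<'E'
from h import *
go(ch(-.06,-.084,.24),46.6);look('pics/w34.png',1.4)
E
```

```text
pos [0.6296 0.1309 0.2485] jaw 46.69 shift [-0.1241  0.0121 -0.0963] yaw 0.0017 q6 -0.68 rows>= 3
```

View pics/w34.png

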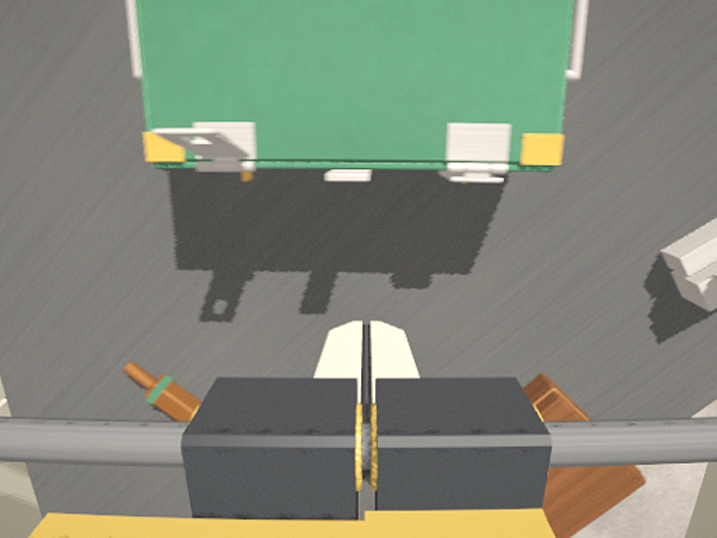

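Call:
carry_out --increments '[{"linear": [-0.04, 0, -0.03], "yaw": 0}, {"linear": [-0.08, 0.005, -0.06], "yaw": 0}, {"linear": [-0.122, 0.01, -0.096], "yaw": 0}, {"linear": [-0.122, 0.012, -0.096], "yaw": 0}, {"linear": [-0.122, 0.012, -0.096], "yaw": 0}]'

```text
t: 37.05
tool_pos: [0.4722, 0.1406, 0.2427]
orientation: [-1.517, 0.606, -0.583]
force: [-0.0, -1.0, 0.4]
opening: 0.0007
```

```bash
python3 - <<'E'
from h import *
go(ch(-.06,-.084,.143),46.6)
E
```

```text
pos [0.4722 0.1406 0.2427] jaw 46.59 shift [-0.0027  0.0995  0.0074] yaw -0.0003 q6 -0.62 rows>= 2
```

Call:
carry_out --increments '[{"linear": [0, 0.0, 0.007], "yaw": 0}, {"linear": [0, 0.05, 0.007], "yaw": 0}, {"linear": [0, 0.095, 0.007], "yaw": 0}, {"linear": [0, 0.098, 0.007], "yaw": 0}]'

```text
t: 37.55
tool_pos: [0.4731, 0.1432, 0.1411]
orientation: [-1.521, 0.612, -0.579]
force: [-0.8, 0.4, -0.3]
opening: 0.0008
```

```bash
python3 - <<'E'
from h import *
print(inch(tool()[0]),tool()[0][2]);go(ch(.03,-.084,.136),46.6)
E
```

```text
[[-0.05817528 -0.08572687]] 0.14106823461525317
pos [0.4731 0.1432 0.1411] jaw 46.57 shift [0.0882 0.0044 0.0015] yaw -0.0005 q6 -0.61 rows>= 2
```

Call:
carry_out --increments '[{"linear": [0.022, 0, 0.001], "yaw": 0}, {"linear": [0.046, 0, 0.001], "yaw": 0}, {"linear": [0.063, 0, 0.001], "yaw": 0}, {"linear": [0.077, 0, 0.001], "yaw": 0}, {"linear": [0.089, 0.004, 0.001], "yaw": 0}]'

```text
t: 38.17
tool_pos: [0.5394, 0.082, 0.1369]
orientation: [-1.52, 0.611, -0.58]
force: [0.2, -0.2, -0.4]
opening: 0.0002
```

```bash
python3 - <<'E'
from h import *
print(inch(tool()[0]),tool()[0][2]);look('pics/w35.png',1)
E
```

```text
[[ 0.03207012 -0.08420141]] 0.13692580010175343
```

View pics/w35.png

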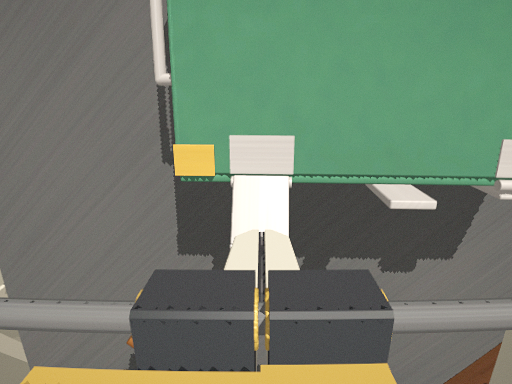

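Call:
carry_out --increments '[{"linear": [0.006, 0.011, 0], "yaw": 0}, {"linear": [0.015, 0.026, 0], "yaw": 0}, {"linear": [0.022, 0.042, 0], "yaw": 0}, {"linear": [0.021, 0.055, 0], "yaw": 0}, {"linear": [0.014, 0.066, 0], "yaw": 0}]'

```text
t: 38.85
tool_pos: [0.5472, 0.0699, 0.0686]
orientation: [-1.521, 0.613, -0.58]
force: [0.8, 0.1, 0.4]
opening: 0.0005
```

```bash
python3 - <<'E'
from h import *
print(inch(tool()[0]),tool()[0][2]);go(ch(.0205,-.084,.070),46.6);look('pics/w36.png',1)
E
```

```text
[[ 0.04600967 -0.08756895]] 0.068611328340293
pos [0.5472 0.0699 0.0686] jaw 46.5 shift [-0.0255 -0.0014  0.0036] yaw -0.0018 q6 -0.76 rows>= 1
```

View pics/w36.png

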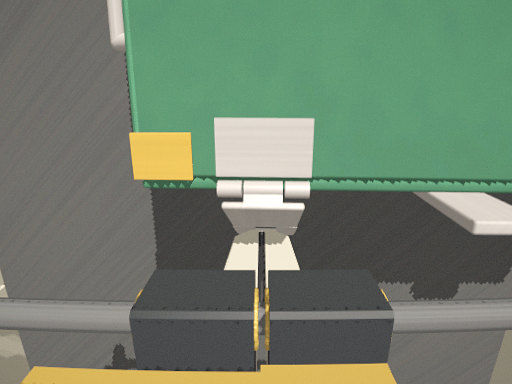

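Call:
carry_out --increments '[{"linear": [-0.01, -0.002, 0.003], "yaw": 0}, {"linear": [-0.018, -0.002, 0.003], "yaw": 0}, {"linear": [-0.025, -0.002, 0.003], "yaw": 0}, {"linear": [-0.03, -0.002, 0.003], "yaw": 0}]'

```text
t: 39.4
tool_pos: [0.5311, 0.0893, 0.0701]
orientation: [-1.525, 0.603, -0.59]
force: [38.5, -32.3, -29.5]
opening: 0.0005
```

Call:
carry_out --increments '[{"linear": [0.02, 0, 0], "yaw": 0}, {"linear": [0.05, -0.04, 0], "yaw": 0}, {"linear": [0.08, -0.1, 0.03], "yaw": 0}, {"linear": [0.1, -0.15, 0.08], "yaw": 0}, {"linear": [0.1, -0.17, 0.09], "yaw": 0}]'

```text
t: 40.02
tool_pos: [0.671, 0.0916, 0.2401]
orientation: [-1.523, 0.602, -0.592]
force: [0.5, 0.2, 0.2]
opening: 0.0004
```

```bash
python3 - <<'E'
from h import *
pw,im=look('pics/w37.png',1.4);print(inch(tool()[0]))
s=robot.read_camera('scene');crop(s,210,100,350,220,5,'pics/sc6.png')
t=robot.read_camera('top');cv2.imwrite('pics/top2.png',t)
crop(im,80,50,430,160,2.2,'pics/w37c.png')
for a in(0,.06):
  for r,o in((.107,.0025),(.107,.0075)):
    P=[.0033+r*np.sin(a)+o*np.cos(a),.02+r*np.cos(a)-o*np.sin(a)];print('tongue',a,((proj(pw,ch(P[0],.001,P[1]))-[80,50])*2.2).round(1))
for th in(0,.06,.12,.2):
    d=np.array([np.sin(th),-np.cos(th)]);n=np.array([np.cos(th),np.sin(th)]);P=np.array([.004,.098])+.067*d+.009*n
    print(th,((proj(pw,[ch(P[0],v,P[1]) for v in(.086,-.084)])-[80,50])*2.2).round(1).tolist())
E
```

```text
[[0.12127183 0.01687162]]
tongue 0 [[372.1  -2. ]]
tongue 0 [[372.2  12.9]]
tongue 0.06 [[372.3  17.2]]
tongue 0.06 [[372.4  31.9]]
0 [[560.5, 40.6], [214.2, 40.6]]
0.06 [[560.2, 49.2], [214.3, 49.0]]
0.12 [[560.1, 57.6], [214.3, 57.3]]
0.2 [[560.0, 68.5], [214.1, 68.1]]
```

View pics/w37c.png

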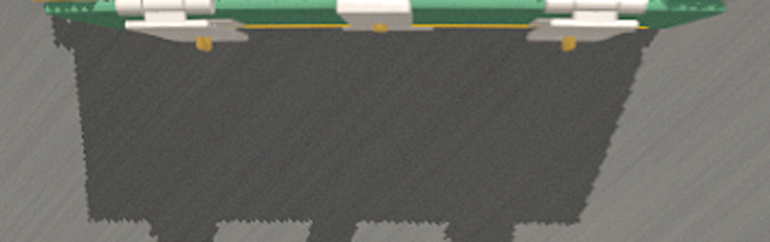

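View pics/sc6.png

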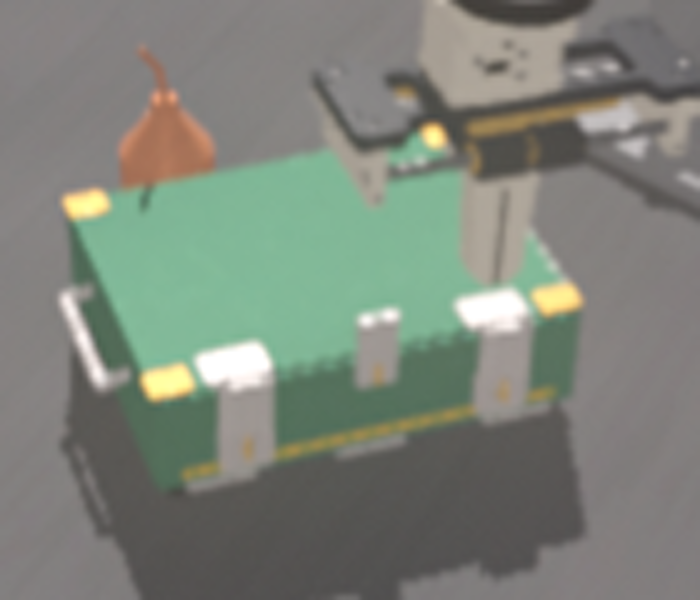

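View pics/top2.png

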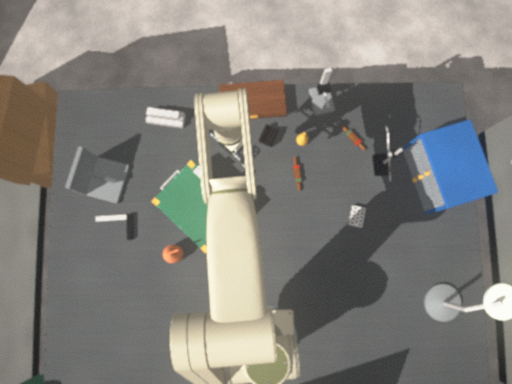

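```bash
python3 - <<'E'
from h import *
s=robot.read_state();print(s['t'],s['force'],s['tool_pos']);print(robot.close_job())
E
```

```text
40.175 [-0.45827446  0.64517528  0.36997017] [0.67103147 0.09191175 0.2401778 ]
the job is handed in; nothing more can be done
None
```

I found three pin gauges on the plate and put each in its own V-rest (rests 1, 2 and 3). Then I pushed the tray home, shut the flap and swung both hasps down over their staples. The job was handed in at 40.2 s of the 210 s allowed; no verdict is reported.

**How it went**
- The tray started only about 0.11 m out, so I pulled it to its stop before loading.
- One gauge had been knocked about 3 cm aside before I reached it. I found it again with the wrist camera and picked it from its new place.
- I left the two brown look-alikes alone, and in the last top view nothing else looked disturbed.

**Last checks**
- **Gauges:** just before the tray went in, the wrist camera put their middles within about 1.5 mm of the rest points and within about 2° of the rest direction. I could not see them once the flap was shut.
- **Tray:** it pushed up firmly against the home stop, and its front measured about 2 mm inside the chest's front edge.
- **Flap:** the tongue's position in the image matched the fully shut angle.
- **Hasps:** both strap ends matched the home position in the image to within about 0.02 rad, with the staples showing through the slots.

**What disagreed or stood out**
- The full-out tray front measured about 0.166 m from the chest's front edge instead of the nominal 0.172 m. I took this as calibration error, because the tray was firmly against its stop.
- Some pushes with the closed fingers against stops were harder than needed: about 55 N on the tray at each stop and about 58 N on the left hasp. All stayed under the 120 N wrist limit.

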